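Put the ink roller to rest and pile the printing blocks

TASK

Put this proofing corner in order. One printing block has been left across the roller's cradle and another lies by itself on the bench: put both on the started pile of two, metal face up like the others, in either order, so that all four make one square pile where it already stands. Take the rubber roller that stands on end and lay it on its side in the cleared cradle, its steel ends down in the two V notches and the rubber hanging free between them; set things down rather than dropping them, and leave the ink tin, its lid and the putty knife alone.

Things in the scene. Friction and masses are not known exactly. Their poses are not given: they have to be found in the camera images.
- roller: Loose ink roller, 120 mm long, 0.26 to 0.42 kg, standing on end on the bench: black rubber sleeve 44 mm in diameter, 76 mm long (22 to 98 mm along z), and at each end a bare steel hub 30 mm in diameter, 22 mm long. Both ends are alike; either may go to either side. Origin: centre of the end face it stands on; z along its axis (up at the start).
- roller_center (a point): Midpoint of the roller's axis, 60 mm from either end face; turns with the roller (z along its axis).
- cradle: Grey cradle fixed to the bench; origin under its centre, z up. Base 140 x 90 x 8 mm (x, y, z). Two upright plates across it, at 44 to 54 mm either side of the middle in x, 74 mm wide, flat tops 48 mm above the bench, each with a 90-degree V notch, 42 mm wide, 21 mm deep. The roller lies along x, a hub in each notch, axis level with the plate tops; the rubber then has 6 mm of play at each end.
- cradle_seat (a point): Where the roller's midpoint belongs: middle of the cradle, 48 mm above the bench; axes as the cradle's.
- cradle_block: Wood-mounted metal printing block, 116 x 60 x 18 mm (x long, y wide, z thick), 0.10 to 0.17 kg, metal face up (+z). Origin: centre of its wooden underside. At the start it lies across the tops of the cradle's two plates (underside 48 mm above the bench), its long side nearly along the cradle's x; between the plates its sides are free to grasp.
- loose_block: Wood-mounted metal printing block, 116 x 60 x 18 mm (x long, y wide, z thick), 0.10 to 0.17 kg, metal face up (+z). Origin: centre of its wooden underside. At the start it lies alone flat on the bench.
- pile_low: Wood-mounted metal printing block, 116 x 60 x 18 mm (x long, y wide, z thick), 0.10 to 0.17 kg, metal face up (+z). Origin: centre of its wooden underside. Bottom block of the started pile, on the bench.
- pile_top: Wood-mounted metal printing block, 116 x 60 x 18 mm (x long, y wide, z thick), 0.10 to 0.17 kg, metal face up (+z). Origin: centre of its wooden underside. Second block of the started pile, squarely on pile_low; its metal face is 36 mm above the bench.
- ink_tin: Bystander: closed ink tin, 80 mm diameter, 85 mm high, on the far side of the bench. Origin: centre of its underside.
- putty_knife: Bystander: putty knife, 190 mm long, lying flat on the far side of the bench, blade 65 mm wide. Origin: mid-length, on the bench; x towards the blade.
- tin_lid: Bystander: shallow metal tin lid, 84 mm diameter, 12 mm high. Origin: centre of its underside.
Not all that is in view belongs to the job. What is shaped like the cradle_block but blue, pink or turquoise is not meant.

How it is judged:
By the outcome, as a careful person would: the job done as asked, in the order asked, and still so for the second after the job is handed in, with the robot touching nothing.
It also fails if it takes over 72 s, if anything falls off the work surface, if the arm or the gripper's body presses on something with over 40 N, if the wrist force passes 120 N, or if a joint passes its speed limit or range.

ROBOT

A 7-joint arm with a two-finger parallel gripper is mounted at the origin on the work surface. World frame = base frame: x ahead of the robot, y to its left, z up, the work surface at z = 0. Lengths are in m, angles in rad, forces in N, time in s.
With the tool pointing down it reaches from about 0.425 to 0.925 m from the base axis. Payload 6.8 kg.
Tool frame: the origin (TCP) lies on the centre line of the jaws, within the pads' length; the fingertips stand 8 mm ahead of it and the grasp point (between the pads) lies 11 mm behind it; x points along the fingers, y is the direction in which the jaws open and shut, and the axes are right-handed (so a half turn about x gives the same grasp; the last joint's range is limited). The gripper opens to 88 mm and grips with 3 to 60 N. Pads are 20 mm wide; open, the fingers measure 115 mm over their backs; the gripper's body (75 mm by 178 mm) begins 61 mm behind the grasp point.
Start: joints at [-1.385, 0.477, 0.022, 1.555, -0.011, 1.109, -0.083], TCP at [0.195, 0.646, 0.231] pointing down, gripper open.
Joint ranges: [-2.96, 2.96], [-0.34, 2.1], [-1.41, 1.46], [0.24, 2.44], [-1.37, 4.51], [0.17, 1.92], [-2.96, 2.96]. Speed limits (rad/s): [2.39, 2.39, 3.14, 3.14, 3.14, 3.14, 3.14].

INTERFACE

Orientations are given as a unit quaternion [x, y, z, w].
In Python, from rig import * gives the robot as it stands.
- The arm moves only by the shell command python3 -m handwheel 'ROWS' [FORCE]. ROWS is JSON, a list of rows, each an object of numbers: "dx", "dy", "dz": the shift along the tool's x, y, z in m; "ax", "ay", "az": the turn, a rotation vector about the tool's x, y, z in rad; "claw": the opening, from 0 (shut) to 1 (fully open). In form: [{"dx": .., "dy": .., "dz": .., "ax": .., "ay": .., "az": .., "claw": ..}, ...]. A call has 1 to 12 rows; each row shifts and turns the commanded pose from where the row before left it, along the tool's axes as they then stand; what a row does not reach is not made up. A row lasts 1/10 s, in which the tool goes at most 50 mm and 8.59 degrees, less where a joint would pass 70% of its speed; a pose out of reach is approached as far as the arm can. A call is refused whole if a number of a shift passes 0.05 or a number of a turn 0.15, either way. A call with a gripper value outside its range is refused whole. The fingers move at their own pace and stop on an object; FORCE is the grip in N (left out, the last holds). Time passes only in rows, so rows that do not move let the fingers close. It gives the time, the measured TCP pose, the force and the opening at its end, in the units of the state.
- sense(): the state, without advancing time (a new reading comes with each control period).
- snapshot(name): name is "side" or "top"; returns a dict with "frame" (384x512x3 uint8, red, green, blue), "camera_matrix" (3x3 intrinsics, pixels), "dist" ([k1, k2, p1, p2, k3] as OpenCV has them; the pictures are not rectified), "R" (3x3) and "t" (3): a world point X has camera coordinates R X + t. Camera axes: x right, y down, z forward; pixel columns grow to the right and rows downward; lengths in m; the calibration is good to about 2 mm. A picture is of the moment at which its call begins. There is no depth.
- finish_job(): hands the job in, once; it reports no verdict.
Trained networks look in a picture, given as the dict that the camera call returned (one of the last four; its "shot" number tells which), for a name from the list of things; names that differ only in an ending like _2 or _b are one class to them, and where a whole thing is asked for, a point or a joint stands for the part that bears it (a point fixed in the world has none). Each returns a list of dicts, best first, with "score" (0 to 1); they miss things now and then, are a little off and sometimes report something else, mostly with a low value. They report only what shows in the picture. A call takes as long as a camera call. They do not tell look-alikes from the thing itself.
- masks_of(picture, thing): "pixels" (384x512 bool, what is visible of it) and "pixel" ([row, column] in pixels, amid what is visible of it).
- landmark_of(picture, thing): "pixel" ([row, column] in pixels: a listed point, or the origin of a listed thing).
The state is a dict: "clock": time; "joint_pos": joint angles; "joint_vel": joint speeds; "joint_efforts": joint torques, N m; "eef_pos": TCP position; "tool_rot": TCP orientation; "force": force on the tool from outside, world axes, zero at the start; "moment": the same for the moment, N m; "finger_gap": finger opening in m.
Only numpy, scipy, OpenCV 4.12 (cv2) and the standard library are available. Lean on these libraries where they do the work, as an engineer would, in place of code of your own. Each camera call takes 0.05 s, during which the arm holds its last target. There are 200 camera calls.

## Working session

There is one attempt and no reset: what is moved stays moved. The work goes in short steps, Python scripts to look and compute and a shell command to move; the robot and the scene stay as the last step left them, time stands still between calls to the robot, and variables do not carry over. Pictures are saved under pics/ and viewed, about 8 in all and at most 12, crops included, and the job is handed in when it is done.

```bash
mkdir -p pics; ls; python3 - <<'E'
from rig import *
import cv2
s=sense(); print({k:s[k] for k in ('clock','eef_pos','tool_rot','finger_gap','force')})
for n in ('side','top'):
    p=snapshot(n); cv2.imwrite(f'pics/{n}0.png',p['frame'][:,:,::-1]); print(n,p['camera_matrix'],p['dist'],p['R'],p['t'])
    for th in ['roller','roller_center','cradle','cradle_seat','cradle_block','loose_block','pile_low','pile_top','ink_tin','tin_lid','putty_knife']:
        print(th,[(round(d['score'],2),[round(float(v)) for v in d['pixel']]) for d in landmark_of(p,th)][:7])
E
```

```text
pics
{'clock': 0.0, 'eef_pos': array([0.19531028, 0.64548923, 0.22969623]), 'tool_rot': array([ 0.10282912,  0.69953755, -0.10413348,  0.6994495 ]), 'finger_gap': 0.0876064090051524, 'force': array([-0.68517666,  0.01822077,  0.3725285 ])}
side [[396.29038534   0.         252.98959628]
 [  0.         396.29038534 189.47132297]
 [  0.           0.           1.        ]] [-0.07897816  0.          0.          0.          0.        ] [[ 0.73388042 -0.67892843 -0.02181077]
 [-0.38175242 -0.38566737 -0.83995581]
 [ 0.56185818  0.62475344 -0.54221631]] [-0.38224795  0.2772536   0.71303344]
roller [(0.62, [164, 168])]
roller_center [(0.7, [150, 164]), (0.52, [187, 312])]
cradle [(0.63, [209, 209]), (0.25, [164, 243])]
cradle_seat [(0.77, [187, 205])]
cradle_block [(0.9, [258, 202]), (0.89, [191, 136]), (0.88, [192, 200]), (0.82, [228, 151]), (0.65, [213, 280])]
loose_block [(0.93, [255, 285]), (0.23, [164, 168])]
pile_low [(0.81, [315, 380])]
pile_top [(0.65, [310, 380])]
ink_tin [(0.7, [162, 247])]
tin_lid [(0.83, [185, 312])]
putty_knife [(0.58, [231, 396])]
top [[450.53237662   0.         260.16651938]
 [  0.         450.53237662 189.85962785]
 [  0.           0.           1.        ]] [-0.14300882  0.          0.          0.          0.        ] [[-0.01997418 -0.99977906 -0.00654764]
 [-0.98759054  0.02075019 -0.15567388]
 [ 0.15577535  0.00335693 -0.9877868 ]] [0.02125741 0.52680786 1.42144539]
roller [(0.55, [196, 145]), (0.43, [205, 224])]
roller_center [(0.76, [196, 142])]
cradle [(0.78, [209, 224])]
cradle_seat [(0.66, [208, 224])]
cradle_block [(0.89, [209, 224]), (0.87, [172, 268]), (0.87, [246, 271]), (0.66, [255, 223]), (0.59, [244, 164])]
loose_block [(0.82, [204, 311])]
pile_low [(0.42, [202, 379])]
pile_top [(0.85, [200, 381]), (0.74, [202, 310]), (0.38, [197, 146])]
ink_tin [(0.89, [137, 186])]
tin_lid [(0.84, [127, 261])]
putty_knife [(0.61, [129, 344])]
```

```bash
python3 - <<'E'
import cv2,numpy as np
a=cv2.imread('pics/side0.png');b=cv2.imread('pics/top0.png')
cv2.imwrite('pics/t2.png',cv2.resize(b[80:300,80:450],(800,476),interpolation=cv2.INTER_CUBIC))
cv2.imwrite('pics/s2.png',cv2.resize(a[100:370,80:450],(800,584),interpolation=cv2.INTER_CUBIC))
E
```

```text
(no output)
```

View pics/t2.png

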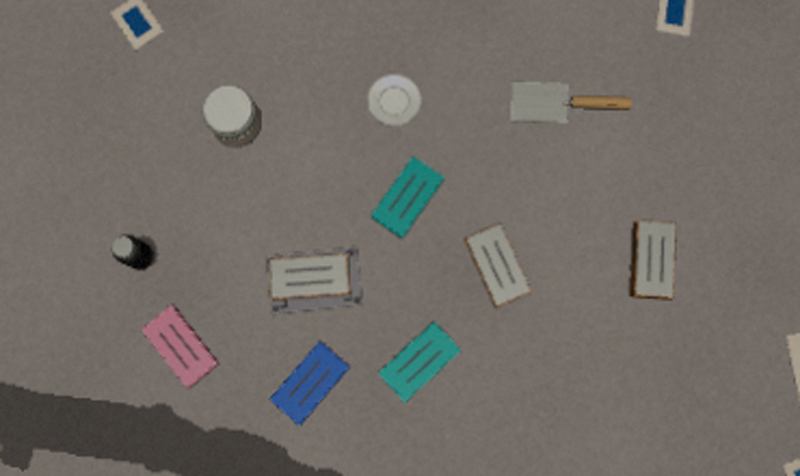

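View pics/s2.png

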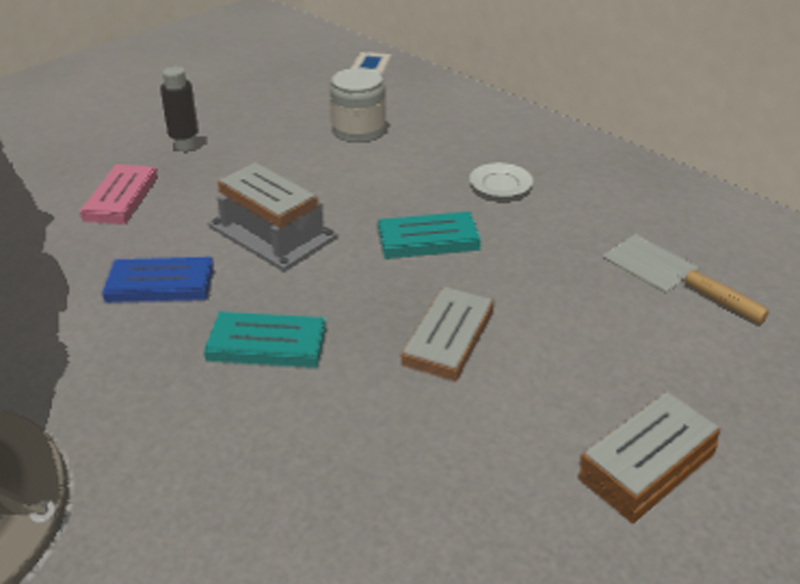

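The top view shows the grey-faced blocks: cradle_block at [209,224], loose_block at [203,310] and the pile of two at [200,382]. The look-alikes are blue [255,223], pink [244,164] and turquoise [172,268] and [246,271]. The roller stands at [196,142]. Next I fit poses from silhouettes in both views.

```bash
cat > h.py <<'E'
from rig import *
import cv2, numpy as np
from scipy.optimize import minimize
S=4
def proj(p,X):
    return cv2.projectPoints(np.float64(X).reshape(-1,3),cv2.Rodrigues(p['R'])[0],p['t'],p['camera_matrix'],np.float64(p['dist']))[0][:,0]
def box(lx,ly,z0,z1,cx=0,cy=0): return np.array([[cx+a*lx/2,cy+b*ly/2,z] for a in(-1,1) for b in(-1,1) for z in(z0,z1)])
def cyl(r,z0,z1): 
    t=np.linspace(0,2*np.pi,32,endpoint=False); return np.array([[r*np.cos(a),r*np.sin(a),z] for a in t for z in(z0,z1)])
BLOCK=[box(.116,.06,0,.018)]; PILE=[box(.116,.06,0,.036)]
ROLL=[cyl(.022,.022,.098),cyl(.015,0,.12)]
def plate(c): # notched plate as two convex halves + bottom
    out=[box(.01,.074,.008,.027,c)]
    for s in(-1,1):
        out.append(np.array([[c+a*.005,s*y,z] for a in(-1,1) for y,z in((.037,.027),(.037,.048),(.021,.048),(0,.027))]))
    return out
CRADLE=[box(.14,.09,0,.008)]+plate(-.049)+plate(.049)
def place(parts,x,y,z,yaw):
    c,s=np.cos(yaw),np.sin(yaw); R=np.array([[c,-s,0],[s,c,0],[0,0,1]])
    return [q@R.T+[x,y,z] for q in parts]
def render(p,parts):
    im=np.zeros((384*S,512*S),np.uint8)
    for q in parts:
        u=(proj(p,q)+.5)*S-.5
        cv2.fillConvexPoly(im,cv2.convexHull(np.round(u*16).astype(np.int32)),255,shift=4)
    return cv2.resize(im,(512,384),interpolation=cv2.INTER_AREA)/255.
def ray(p,px,z):
    u=cv2.undistortPoints(np.float64([[px[1],px[0]]]).reshape(-1,1,2),p['camera_matrix'],np.float64(p['dist']))[0,0]
    d=p['R'].T@np.array([u[0],u[1],1]); o=-p['R'].T@p['t']; return o+d*(z-o[2])/d[2]
def fit(views,parts,x0,z=0,useyaw=True):
    """views: list of (picture, bool mask)"""
    def cost(v):
        P=place(parts,v[0],v[1],z,v[2] if useyaw else x0[2])
        return sum(np.abs(render(p,P)-m).sum()/m.sum() for p,m in views)
    best=None
    for d in (.008,.003):
        v0=x0 if best is None else best.x
        sim=np.array([v0]+[np.add(v0,e) for e in ((d,0,0),(0,d,0),(0,0,d*15))])
        best=minimize(cost,v0,method='Nelder-Mead',options=dict(initial_simplex=sim,xatol=1e-4,fatol=1e-4))
    return best.x,best.fun
def mask(p,names,near,tol=25):
    out=np.zeros((384,512),bool)
    for n in names:
        c=[d for d in masks_of(p,n) if np.hypot(*np.subtract(d['pixel'],near))<tol]
        if c: out|=max(c,key=lambda d:d['score'])['pixels']
    return out
E
cat > m1.py <<'E'
from h import *
P={'top':snapshot('top'),'side':snapshot('side')}
def go(name,nets,parts,pix,z,yaw,zr,**k):
    vs={n:(P[n],mask(P[n],nets,pix[n])) for n in P}
    x0=[*ray(P['top'],pix['top'],zr)[:2],yaw]
    for lab,l in (('both',['top','side']),('top',['top']),('side',['side'])):
        l=[n for n in l if vs[n][1].sum()]
        x,f=fit([vs[n] for n in l],parts,x0,z,**k); print(name,lab,np.round(x,4),round(f,3),[int(vs[n][1].sum()) for n in l])
go('cblock',['cradle_block'],BLOCK,{'top':(208,224),'side':(192,203)},.048,np.pi/2,.057)
go('loose',['loose_block'],BLOCK,{'top':(203,310),'side':(253,287)},0,.4,.009)
go('pile',['pile_low','pile_top'],PILE,{'top':(200,382),'side':(312,380)},0,0,.018)
go('roller',['roller'],ROLL,{'top':(196,142),'side':(150,164)},0,0,.06,useyaw=False)
E
python3 m1.py
```

```text
cblock both [0.4704 0.1324 1.6242] 0.23 [653, 753]
cblock top [0.4718 0.1314 1.6258] 0.105 [653]
cblock side [0.4681 0.1332 1.5873] 0.1 [753]
loose both [ 0.4867 -0.1513  0.3801] 0.225 [598, 1127]
loose top [ 0.4886 -0.1534  0.3863] 0.126 [598]
loose side [ 0.4864 -0.15    0.397 ] 0.07 [1127]
pile both [ 0.489  -0.3899 -0.0765] 0.245 [662, 2261]
pile top [ 0.4908 -0.3943 -0.067 ] 0.139 [662]
pile side [ 0.4873 -0.3893 -0.0983] 0.045 [2261]
roller both [ 0.5115  0.3955 -0.0462] 0.188 [232, 506]
roller top [ 0.5124  0.395  -0.0115] 0.067 [232]
roller side [ 0.512   0.3994 -0.0129] 0.059 [506]
```

```bash
cat >> h.py <<'E'
def pfit(views,layers,x0,z=0,useyaw=True,pad=6):
    """photometric: image ~ linear mix of layer coverages; layers: list of part lists (world order irrelevant)"""
    crops=[]
    for p in views:
        m=sum(render(p,place(L,*x0[:2],z,x0[2])) for L in layers)>0
        r,c=np.where(m); sl=np.s_[r.min()-pad:r.max()+pad+1,c.min()-pad:c.max()+pad+1]
        crops.append((p,sl,p['frame'][sl].reshape(-1,3).astype(float)))
    def cost(v):
        e=0
        for p,sl,I in crops:
            A=np.stack([np.ones(len(I))]+[render(p,place(L,v[0],v[1],z,v[2] if useyaw else x0[2]))[sl].ravel() for L in layers],1)
            e+=((I-A@np.linalg.lstsq(A,I,rcond=None)[0])**2).sum()/((I-I.mean(0))**2).sum()
        return e
    best=None
    for d in (.006,.002):
        v0=x0 if best is None else best.x
        sim=np.array([v0]+[np.add(v0,e) for e in ((d,0,0),(0,d,0),(0,0,d*15))])
        best=minimize(cost,v0,method='Nelder-Mead',options=dict(initial_simplex=sim,xatol=5e-5,fatol=1e-5))
    return best.x,best.fun
def blk(h): return [[box(.116,.06,0,h)],[box(.116,.06,h,h)]]
E
cat > m2.py <<'E'
from h import *
T,D=snapshot('top'),snapshot('side')
for name,L,x0,z,uy in (('cblock',blk(.018),[.4704,.1324,1.62],.048,True),('loose',blk(.018),[.4867,-.151,.385],0,True),('pile',blk(.036),[.489,-.39,-.08],0,True),('roller',[ROLL,ROLL[:1]],[.5118,.397,0],0,False)):
    for lab,v in (('both',[T,D]),('top',[T]),('side',[D])):
        x,f=pfit(v,L,x0,z,uy); print(name,lab,np.round(x,4),round(f,3))
E
python3 m2.py
```

```text
cblock both [0.4702 0.132  1.6228] 1.013
cblock top [0.4706 0.1315 1.6229] 0.435
cblock side [0.4695 0.1333 1.6159] 0.564
loose both [ 0.4873 -0.1503  0.3867] 0.731
loose top [ 0.4882 -0.1534  0.3872] 0.32
loose side [ 0.4873 -0.1494  0.3892] 0.237
pile both [ 0.4894 -0.3906 -0.1018] 0.553
pile top [ 0.4896 -0.3917 -0.0977] 0.228
pile side [ 0.4893 -0.3882 -0.0889] 0.177
roller both [0.5063 0.3873 0.1171] 0.692
roller top [0.5072 0.3855 0.1428] 0.521
roller side [ 0.5088  0.394  -0.1309] 0.141
```

```bash
python3 - <<'E'
from h import *
s=snapshot('side');t=snapshot('top')
im=s['frame'][:,:,::-1].copy()
im2=t['frame'][:,:,::-1].copy()
def dr(im,p,parts,S):
    for q in parts:
        cv2.polylines(im,[cv2.convexHull(np.round((proj(p,q)*S+S/2-.5)*16).astype(np.int32))],True,(0,0,255),1,shift=4)
im=cv2.resize(im,None,fx=4,fy=4,interpolation=cv2.INTER_CUBIC);im2=cv2.resize(im2,None,fx=4,fy=4,interpolation=cv2.INTER_CUBIC)
for a,p in ((im,s),(im2,t)):
    dr(a,p,place([BLOCK[0],box(.116,.06,.018,.018)],.4704,.1324,.048,1.62),4)
    dr(a,p,place(CRADLE,.4704,.1324,0,1.62-np.pi/2+np.pi/2),4)
    dr(a,p,place([PILE[0],box(.116,.06,.036,.036)],.489,-.39,0,-.08),4)
A=im[4*160:4*230,4*150:4*245]; B=im2[4*180:4*240,4*180:4*275]; C=im2[4*165:4*235,4*340:4*420]
A2=im[4*260:4*350,4*330:4*425]
h=np.zeros((600,800,3),np.uint8)
h[:280,:380]=A; h[:240,400:780]=B; h[300:580,400:720]=C; h[290:600,:380]=A2[:310]
cv2.imwrite('pics/c1.png',h)
E
```

```text
(no output)
```

View pics/c1.png

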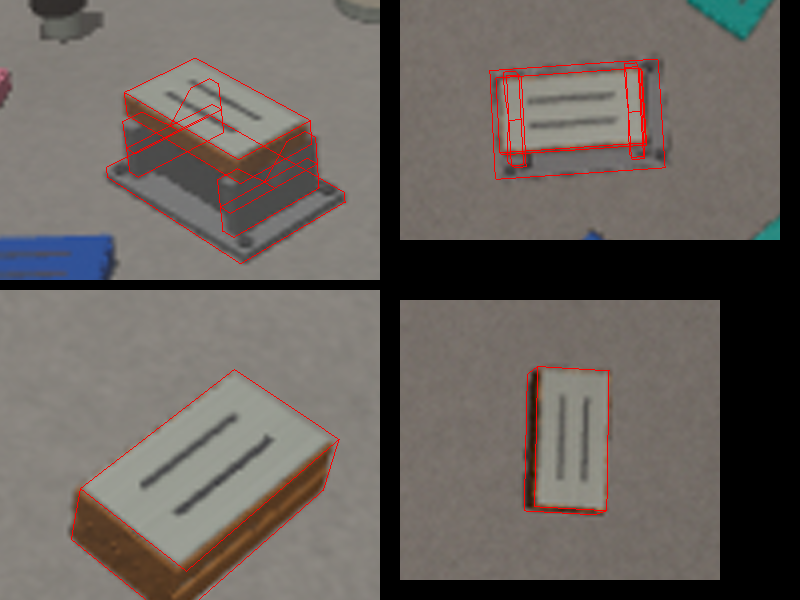

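The overlays fit the grey blocks well: cradle block on its plates, pile squared up. The two cameras disagree by about 2–3 mm in y, so I'll recheck from close up. Now a helper to get tool-frame offsets.

```bash
cat > to.py <<'E'
import sys,json
from rig import *
import numpy as np
from scipy.spatial.transform import Rotation as Ro
s=sense(); R=Ro.from_quat(s['tool_rot']); M=R.as_matrix(); p=s['eef_pos']
json.dump([s['clock'],*map(float,s['joint_pos']),*map(float,p),*map(float,s['tool_rot'])],open('log.jsonl','a')); open('log.jsonl','a').write('\n')
print('t %.2f pos %s gap %.4f F %s'%(s['clock'],np.round(p,4),s['finger_gap'],np.round(s['force'],1)),'q',np.round(s['joint_pos'],3))
print('toolx',np.round(M[:,0],3),'tooly',np.round(M[:,1],3),'az(y) %.4f'%np.arctan2(M[1,1],M[0,1]))
if len(sys.argv)>3:
    t=np.array([float(v) for v in sys.argv[1:4]])
    if len(sys.argv)>4:
        a=float(sys.argv[4]); Y=np.array([np.cos(a),np.sin(a),0])
        if len(sys.argv)<6 and Y@M[:,1]<0: Y=-Y
        X=np.array([0,0,-1.]); T=np.stack([X,Y,np.cross(X,Y)],1)
        rv=(R.inv()*Ro.from_matrix(T)).as_rotvec(); print('turn',np.round(rv,4)); print('shift after turn',np.round(T.T@(t-p),4))
    print('shift now',np.round(M.T@(t-p),4))
E
python3 to.py .470 .132 .159 .052
```

```text
t 2.00 pos [0.1955 0.6461 0.2307] gap 0.0878 F [-1.   0.8  0.2] q [-1.385  0.477  0.022  1.555 -0.011  1.109 -0.083]
toolx [ 0.  0. -1.] tooly [0.29  0.957 0.   ] az(y) 1.2770
turn [ 1.225 -0.    -0.   ]
shift after turn [0.0717 0.2474 0.5277]
shift now [ 0.0717 -0.4126  0.4117]
```

```bash
python3 -m handwheel '[{"dy":-0.034,"dz":0.034},{"dy":-0.034,"dz":0.034},{"dy":-0.034,"dz":0.034},{"dy":-0.034,"dz":0.034},{"dy":-0.034,"dz":0.034},{"dy":-0.034,"dz":0.034},{"dy":-0.034,"dz":0.034},{"dy":-0.034,"dz":0.034},{"dy":-0.034,"dz":0.034},{"dy":-0.034,"dz":0.034},{"dy":-0.034,"dz":0.034},{"dy":-0.034,"dz":0.034}]'; python3 to.py
python3 -m handwheel '[{"ax":0.136},{"ax":0.136},{"ax":0.136},{"ax":0.136},{"ax":0.136},{"ax":0.136},{"ax":0.136},{"ax":0.136},{"ax":0.136},{}]'; python3 to.py .470 .132 .060 .052
```

```text
t 2.00 pos [0.1955 0.6461 0.2307] gap 0.0878 F [-1.   0.8  0.2] q [-1.385  0.477  0.022  1.555 -0.011  1.109 -0.083]
toolx [ 0.  0. -1.] tooly [0.29  0.957 0.   ] az(y) 1.2770
t 2.00 pos [0.1955 0.6461 0.2307] gap 0.0878 F [-1.   0.8  0.2] q [-1.385  0.477  0.022  1.555 -0.011  1.109 -0.083]
toolx [ 0.  0. -1.] tooly [0.29  0.957 0.   ] az(y) 1.2770
turn [ 1.225 -0.    -0.   ]
shift after turn [0.1707 0.2474 0.5277]
shift now [ 0.1707 -0.4126  0.4117]schema error: expected keys dx, dy, dz, ax, ay, az, claw
schema error: expected keys dx, dy, dz, ax, ay, az, claw
```

```bash
python3 -m handwheel '[{"dx":0,"dy":-0.034,"dz":0.034,"ax":0,"ay":0,"az":0,"claw":1},{"dx":0,"dy":-0.034,"dz":0.034,"ax":0,"ay":0,"az":0,"claw":1},{"dx":0,"dy":-0.034,"dz":0.034,"ax":0,"ay":0,"az":0,"claw":1},{"dx":0,"dy":-0.034,"dz":0.034,"ax":0,"ay":0,"az":0,"claw":1},{"dx":0,"dy":-0.034,"dz":0.034,"ax":0,"ay":0,"az":0,"claw":1},{"dx":0,"dy":-0.034,"dz":0.034,"ax":0,"ay":0,"az":0,"claw":1},{"dx":0,"dy":-0.034,"dz":0.034,"ax":0,"ay":0,"az":0,"claw":1},{"dx":0,"dy":-0.034,"dz":0.034,"ax":0,"ay":0,"az":0,"claw":1},{"dx":0,"dy":-0.034,"dz":0.034,"ax":0,"ay":0,"az":0,"claw":1},{"dx":0,"dy":-0.034,"dz":0.034,"ax":0,"ay":0,"az":0,"claw":1},{"dx":0,"dy":-0.034,"dz":0.034,"ax":0,"ay":0,"az":0,"claw":1},{"dx":0,"dy":-0.034,"dz":0.034,"ax":0,"ay":0,"az":0,"claw":1}]'; python3 to.py
python3 -m handwheel '[{"dx":0,"dy":0,"dz":0,"ax":0.136,"ay":0,"az":0,"claw":1},{"dx":0,"dy":0,"dz":0,"ax":0.136,"ay":0,"az":0,"claw":1},{"dx":0,"dy":0,"dz":0,"ax":0.136,"ay":0,"az":0,"claw":1},{"dx":0,"dy":0,"dz":0,"ax":0.136,"ay":0,"az":0,"claw":1},{"dx":0,"dy":0,"dz":0,"ax":0.136,"ay":0,"az":0,"claw":1},{"dx":0,"dy":0,"dz":0,"ax":0.136,"ay":0,"az":0,"claw":1},{"dx":0,"dy":0,"dz":0,"ax":0.136,"ay":0,"az":0,"claw":1},{"dx":0,"dy":0,"dz":0,"ax":0.136,"ay":0,"az":0,"claw":1},{"dx":0,"dy":0,"dz":0,"ax":0.136,"ay":0,"az":0,"claw":1},{"dx":0,"dy":0,"dz":0,"ax":0,"ay":0,"az":0,"claw":1}]'; python3 to.py .470 .132 .060 .052
```

```text
clock: 3.2
eef_pos: [0.4685, 0.1356, 0.2311]
tool_rot: [0.104, 0.699, -0.103, 0.7]
force: [1.0, 0.2, 1.0]
finger_gap: 0.088
t 3.20 pos [0.4685 0.1356 0.2311] gap 0.0880 F [1.  0.2 1. ] q [-0.681  0.164  0.306  2.009 -0.06   0.976  0.932]
toolx [ 0.001  0.001 -1.   ] tooly [0.289 0.957 0.001] az(y) 1.2771
clock: 4.2
eef_pos: [0.4679, 0.1375, 0.2308]
tool_rot: [0.487, 0.513, -0.487, 0.513]
force: [0.7, 0.0, 0.6]
finger_gap: 0.0877
t 4.20 pos [0.4679 0.1375 0.2308] gap 0.0877 F [0.7 0.  0.6] q [-0.814  0.169  0.453  2.016 -0.089  0.975 -0.265]
toolx [ 0.  0. -1.] tooly [0.999 0.052 0.   ] az(y) 0.0518
turn [-0.0002 -0.0002 -0.0003]
shift after turn [0.1708 0.0018 0.0056]
shift now [0.1708 0.0018 0.0056]
```

```bash
python3 -m handwheel '[{"dx":0.035,"dy":0.0018,"dz":0.0056,"ax":0,"ay":0,"az":0,"claw":1},{"dx":0.04,"dy":0,"dz":0,"ax":0,"ay":0,"az":0,"claw":1},{"dx":0.04,"dy":0,"dz":0,"ax":0,"ay":0,"az":0,"claw":1},{"dx":0.035,"dy":0,"dz":0,"ax":0,"ay":0,"az":0,"claw":1},{"dx":0.021,"dy":0,"dz":0,"ax":0,"ay":0,"az":0,"claw":1},{"dx":0,"dy":0,"dz":0,"ax":0,"ay":0,"az":0,"claw":1},{"dx":0,"dy":0,"dz":0,"ax":0,"ay":0,"az":0,"claw":0.6},{"dx":0,"dy":0,"dz":0,"ax":0,"ay":0,"az":0,"claw":0.6},{"dx":0,"dy":0,"dz":0,"ax":0,"ay":0,"az":0,"claw":0.6},{"dx":0,"dy":0,"dz":0,"ax":0,"ay":0,"az":0,"claw":0.6},{"dx":0,"dy":0,"dz":0,"ax":0,"ay":0,"az":0,"claw":0.6}]' 30; python3 to.py .470 .132 .060 .052
```

```text
clock: 5.3
eef_pos: [0.4705, 0.1323, 0.0607]
tool_rot: [0.487, 0.513, -0.486, 0.513]
force: [-0.7, 0.2, 7.3]
finger_gap: 0.06
t 5.30 pos [0.4705 0.1323 0.0607] gap 0.0600 F [-0.7  0.2  7.3] q [-0.698  0.445  0.364  2.15  -0.281  0.589 -0.078]
toolx [ 0.001  0.001 -1.   ] tooly [0.999 0.053 0.001] az(y) 0.0534
turn [ 0.0014 -0.001  -0.0015]
shift after turn [ 0.0007 -0.0006  0.0003]
shift now [ 0.0006 -0.0006  0.0003]
```

```bash
python3 -m handwheel '[{"dx":-0.02,"dy":0,"dz":0,"ax":0,"ay":0,"az":0,"claw":0.5},{"dx":-0.04,"dy":0,"dz":0,"ax":0,"ay":0,"az":0,"claw":0.5},{"dx":-0.04,"dy":0,"dz":0,"ax":0,"ay":0,"az":0,"claw":0.5},{"dx":0,"dy":0,"dz":0,"ax":0,"ay":0,"az":0,"claw":0.5}]'; python3 to.py .489 -.390 .11 1.476
python3 - <<'E'
from h import *
s=snapshot('side');t=snapshot('top')
a=s['frame'][120:250,130:300,::-1];b=t['frame'][160:260,170:280,::-1]
cv2.imwrite('pics/c2.png',np.hstack([cv2.resize(a,(460,352),interpolation=3),cv2.resize(b,(340,352),interpolation=3)]))
E
```

```text
clock: 5.7
eef_pos: [0.4729, 0.1329, 0.1642]
tool_rot: [0.49, 0.512, -0.484, 0.514]
force: [1.0, 0.5, -1.2]
finger_gap: 0.0599
t 5.70 pos [0.4729 0.1329 0.1642] gap 0.0599 F [ 1.   0.5 -1.2] q [-0.786  0.268  0.455  2.083 -0.163  0.814 -0.181]
toolx [ 0.008  0.004 -1.   ] tooly [0.999 0.053 0.008] az(y) 0.0528
turn [-1.4232  0.0024 -0.0094]
shift after turn [ 0.0542 -0.519   0.0655]
shift now [ 0.052  -0.012   0.5232]
```

View pics/c2.png

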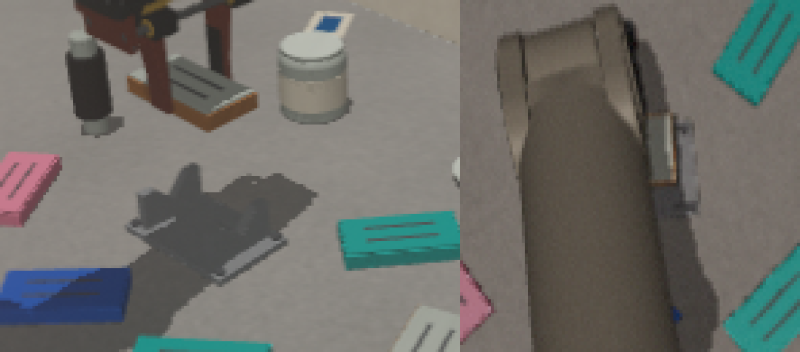

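The side view shows the block held level in the jaws and the cradle now clear. Now carry it to the pile.

```bash
python3 -m handwheel '[{"dx":0,"dy":-0.001,"dz":0.0436,"ax":0,"ay":0,"az":-0.0047,"claw":0.5},{"dx":0,"dy":-0.001,"dz":0.0436,"ax":0,"ay":0,"az":-0.0047,"claw":0.5},{"dx":0,"dy":-0.001,"dz":0.0436,"ax":0,"ay":0,"az":0,"claw":0.5},{"dx":0,"dy":-0.001,"dz":0.0436,"ax":0,"ay":0,"az":0,"claw":0.5},{"dx":0,"dy":-0.001,"dz":0.0436,"ax":0,"ay":0,"az":0,"claw":0.5},{"dx":0,"dy":-0.001,"dz":0.0436,"ax":0,"ay":0,"az":0,"claw":0.5},{"dx":0,"dy":-0.001,"dz":0.0436,"ax":0,"ay":0,"az":0,"claw":0.5},{"dx":0,"dy":-0.001,"dz":0.0436,"ax":0,"ay":0,"az":0,"claw":0.5},{"dx":0,"dy":-0.001,"dz":0.0436,"ax":0,"ay":0,"az":0,"claw":0.5},{"dx":0,"dy":-0.001,"dz":0.0436,"ax":0,"ay":0,"az":0,"claw":0.5},{"dx":0,"dy":-0.001,"dz":0.0436,"ax":0,"ay":0,"az":0,"claw":0.5},{"dx":0,"dy":-0.001,"dz":0.0436,"ax":0,"ay":0,"az":0,"claw":0.5}]'
python3 -m handwheel '[{"dx":0,"dy":0,"dz":0,"ax":-0.142,"ay":0,"az":0,"claw":0.5},{"dx":0,"dy":0,"dz":0,"ax":-0.142,"ay":0,"az":0,"claw":0.5},{"dx":0,"dy":0,"dz":0,"ax":-0.142,"ay":0,"az":0,"claw":0.5},{"dx":0,"dy":0,"dz":0,"ax":-0.142,"ay":0,"az":0,"claw":0.5},{"dx":0,"dy":0,"dz":0,"ax":-0.142,"ay":0,"az":0,"claw":0.5},{"dx":0,"dy":0,"dz":0,"ax":-0.142,"ay":0,"az":0,"claw":0.5},{"dx":0,"dy":0,"dz":0,"ax":-0.142,"ay":0,"az":0,"claw":0.5},{"dx":0,"dy":0,"dz":0,"ax":-0.142,"ay":0,"az":0,"claw":0.5},{"dx":0,"dy":0,"dz":0,"ax":-0.142,"ay":0,"az":0,"claw":0.5},{"dx":0,"dy":0,"dz":0,"ax":-0.142,"ay":0,"az":0,"claw":0.5},{"dx":0,"dy":0,"dz":0,"ax":0,"ay":0,"az":0,"claw":0.5}]'; python3 to.py .489 -.390 .06 1.476
```

```text
clock: 7.0
eef_pos: [0.4845, -0.3921, 0.1574]
tool_rot: [0.484, 0.517, -0.489, 0.51]
force: [-0.2, 0.5, 0.4]
finger_gap: 0.0595
clock: 8.1
eef_pos: [0.4846, -0.3905, 0.1576]
tool_rot: [0.035, 0.711, -0.034, 0.702]
force: [-0.3, 0.3, -1.6]
finger_gap: 0.06
t 8.10 pos [ 0.4846 -0.3905  0.1576] gap 0.0600 F [-0.3  0.3 -1.6] q [ 0.416  0.476  0.215  1.759 -0.116  0.93   2.152]
toolx [-0.012  0.002 -1.   ] tooly [0.096 0.995 0.001] az(y) 1.4742
turn [-0.0018 -0.0121 -0.0008]
shift after turn [0.0976 0.0009 0.0044]
shift now [0.0975 0.0008 0.0055]
```

```bash
python3 -m handwheel '[{"dx":0.03,"dy":0.0008,"dz":0.0055,"ax":-0.002,"ay":-0.012,"az":0,"claw":0.5},{"dx":0.04,"dy":0,"dz":0,"ax":0,"ay":0,"az":0,"claw":0.5},{"dx":0.027,"dy":0,"dz":0,"ax":0,"ay":0,"az":0,"claw":0.5},{"dx":0,"dy":0,"dz":0,"ax":0,"ay":0,"az":0,"claw":0.5}]'; python3 to.py .489 -.390 .049 1.476
python3 - <<'E'
from h import *
s=snapshot('side');t=snapshot('top')
x,f=pfit([s],[[box(.116,.06,0,.036)]],[.489,-.39,-.09],0);print(x,f)
a=s['frame'][225:355,310:440,::-1];b=t['frame'][150:250,330:430,::-1]
cv2.imwrite('pics/c3.png',np.hstack([cv2.resize(a,(520,520),interpolation=3),cv2.resize(b,(280,280),interpolation=3).repeat(1,0) if 0 else cv2.copyMakeBorder(cv2.resize(b,(280,280),interpolation=3),0,240,0,0,0)]))
E
```

```text
clock: 8.5
eef_pos: [0.4879, -0.3884, 0.0576]
tool_rot: [0.036, 0.708, -0.034, 0.704]
force: [-0.7, 0.5, -1.8]
finger_gap: 0.0595
t 8.50 pos [ 0.4879 -0.3884  0.0576] gap 0.0595 F [-0.7  0.5 -1.8] q [ 0.438  0.605  0.183  1.816 -0.154  0.741  2.176]
toolx [-0.006  0.004 -1.   ] tooly [0.099 0.995 0.003] az(y) 1.4719
turn [-0.0041 -0.0059 -0.0032]
shift after turn [ 0.0086 -0.0014  0.0013]
shift now [ 0.0086 -0.0015  0.0013]
[ 0.49057973 -0.39162814 -0.14740485] 0.957779853886218
```

View pics/c3.png

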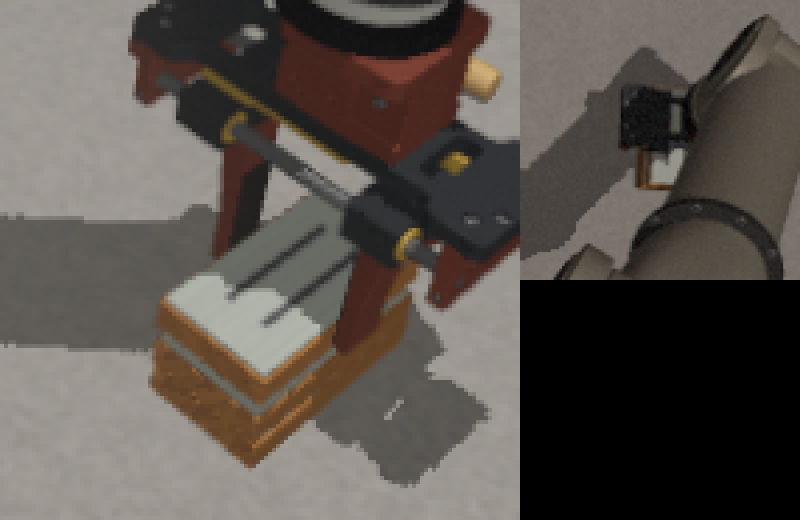

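```bash
cat > ov.py <<'E'
from h import *
def overlay(name,items,r0,r1,c0,c1,k,out):
    p=snapshot(name); im=cv2.resize(p['frame'][r0:r1,c0:c1,::-1],None,fx=k,fy=k,interpolation=3)
    for parts,col in items:
        for q in parts:
            u=(proj(p,q)-[c0,r0]+.5)*k-.5
            cv2.polylines(im,[cv2.convexHull(np.round(u*16).astype(np.int32))],True,col,1,shift=4)
    cv2.imwrite(out,im)
def B(h): return [box(.116,.06,0,h),box(.116,.06,h,h)]
E
python3 - <<'E'
from ov import *
overlay('side',[(place(B(.036),.4893,-.3882,0,-.095),(0,0,255)),(place(B(.018),.4879,-.3884,.045,-.099),(255,0,0))],255,350,330,430,7,'pics/c4.png')
E
```

```text
(no output)
```

View pics/c4.png

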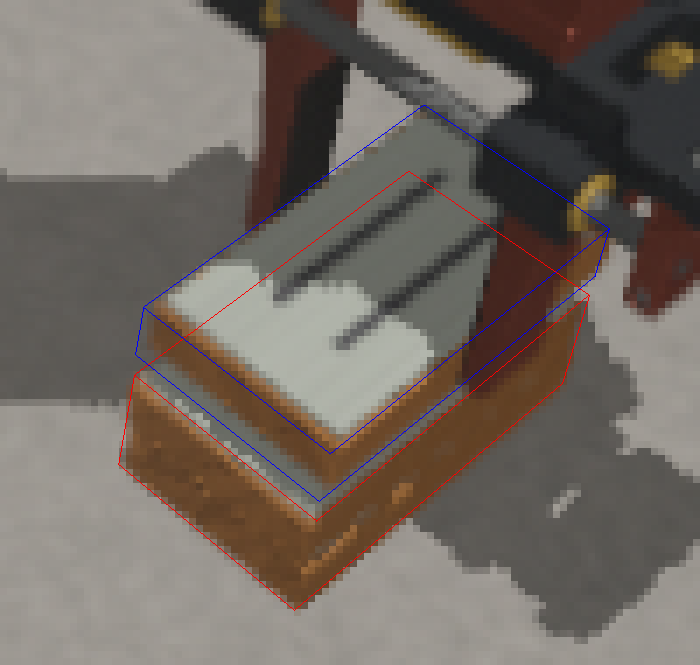

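```bash
cat > wf.py <<'E'
from h import *
def endface(z0,z1): return box(0,.06,z0,z1,-.058)
def sideface(z0,z1): return box(.116,0,z0,z1,0,-.03)
def woodfit(held_x,held_y,held_z,held_yaw,n,cmax=393,r0=262,r1=350,c0=335):
    p=snapshot('side'); sl=np.s_[r0:r1,c0:cmax]
    f=p['frame'][sl].astype(float); w=f[...,0]-f[...,2]
    m=np.clip((w-15)/30,0,1)
    def cost(v):
        P=place([endface(0,.018*n),sideface(0,.018*n)],v[0],v[1],0,v[2])
        H=place([endface(0,.018),sideface(0,.018)],v[3],held_y+v[5],v[4],held_yaw)
        T=render(p,place([box(.116,.06,.018*n,.018*n)],v[0],v[1],0,v[2]))
        A=np.clip(render(p,P),0,1)
        hb=render(p,place([box(.116,.06,0,.018)],v[3],held_y+v[5],v[4],held_yaw))
        A=A*(1-hb)+render(p,H)
        return np.abs(A[sl]-m).sum()/m.sum()
    v0=np.array([.489,-.389,-.095,held_x,held_z,0])
    best=v0
    for k in (1,.4,.4):
        sim=np.vstack([best]+[best+e for e in np.diag([.004,.004,.04,.004,.004,.003])*k])
        r=minimize(cost,best,method='Nelder-Mead',options=dict(initial_simplex=sim,maxiter=400,xatol=1e-4,fatol=1e-5)); best=r.x
    print('pile',np.round(best[:3],4),'held x,z,dy',np.round(best[3:],4),'cost',round(r.fun,3))
E
python3 - <<'E'
from wf import *
woodfit(.4879,-.3884,.045,-.099,2)
woodfit(.4879,-.3884,.045,-.099,2)
print(sense()['eef_pos'],sense()['clock'])
E
```

```text
pile [ 0.4891 -0.3887 -0.1091] held x,z,dy [ 0.4922  0.0484 -0.0015] cost 0.147
pile [ 0.4893 -0.3887 -0.1029] held x,z,dy [ 0.4927  0.049  -0.0016] cost 0.146
[ 0.49206323 -0.39184445  0.06434868] 8.75
```

```bash
python3 -m handwheel '[{"dx":0,"dy":0,"dz":0,"ax":0,"ay":0,"az":0,"claw":0.5},{"dx":0,"dy":0,"dz":0,"ax":0,"ay":0,"az":0,"claw":0.5}]' >/dev/null; python3 to.py .489 -.390 .049 1.473;python3 - <<'E'
from rig import *
for i in range(3): snapshot('top'); print(sense()['eef_pos'])
E
```

```text
t 8.95 pos [ 0.4916 -0.3914  0.0638] gap 0.0600 F [-0.6  0.4 -1.1] q [ 0.438  0.597  0.184  1.811 -0.153  0.742  2.178]
toolx [ 0.004 -0.003 -1.   ] tooly [ 0.096  0.995 -0.002] az(y) 1.4747
turn [0.0017 0.0044 0.0021]
shift after turn [ 0.0148  0.0011 -0.0028]
shift now [ 0.0148  0.0012 -0.0028]
[ 0.4915087  -0.39130238  0.06355946]
[ 0.49136849 -0.39118758  0.06333819]
[ 0.49125987 -0.39112212  0.06314199]
```

```bash
python3 -m handwheel '[{"dx":0.005,"dy":0,"dz":-0.002,"ax":0,"ay":0.004,"az":0.002,"claw":0.5},{"dx":0.003,"dy":0,"dz":0,"ax":0,"ay":0,"az":0,"claw":0.5},{"dx":0,"dy":0,"dz":0,"ax":0,"ay":0,"az":0,"claw":0.5},{"dx":0,"dy":0,"dz":0,"ax":0,"ay":0,"az":0,"claw":0.5},{"dx":0,"dy":0,"dz":0,"ax":0,"ay":0,"az":0,"claw":0.5}]' >/dev/null; python3 to.py .489 -.3905 .049 1.474; python3 - <<'E'
from wf import *
woodfit(.4889,-.3905,.041,-.097,2)
print(sense()['eef_pos'],sense()['clock'])
E
```

```text
t 9.60 pos [ 0.4892 -0.3909  0.0547] gap 0.0599 F [ 0.3  0.2 -1.1] q [ 0.442  0.61   0.181  1.815 -0.155  0.731  2.182]
toolx [-0.001  0.001 -1.   ] tooly [0.096 0.995 0.001] az(y) 1.4750
turn [ 0.001  -0.0013 -0.0006]
shift after turn [ 0.0057  0.0004 -0.0002]
shift now [ 0.0057  0.0003 -0.0002]
pile [ 0.489  -0.3884 -0.089 ] held x,z,dy [0.4886 0.0415 0.0007] cost 0.161
[ 0.48916588 -0.39095883  0.05474193] 9.65
```

```bash
python3 -m handwheel '[{"dx":0.002,"dy":0,"dz":0,"ax":0,"ay":0,"az":0,"claw":0.5},{"dx":0.002,"dy":0,"dz":0,"ax":0,"ay":0,"az":0,"claw":0.5},{"dx":0.001,"dy":0,"dz":0,"ax":0,"ay":0,"az":0,"claw":0.5},{"dx":0,"dy":0,"dz":0,"ax":0,"ay":0,"az":0,"claw":0.5},{"dx":0,"dy":0,"dz":0,"ax":0,"ay":0,"az":0,"claw":0.5}]'; python3 -m handwheel '[{"dx":0.001,"dy":0,"dz":0,"ax":0,"ay":0,"az":0,"claw":0.5},{"dx":0,"dy":0,"dz":0,"ax":0,"ay":0,"az":0,"claw":0.5},{"dx":0,"dy":0,"dz":0,"ax":0,"ay":0,"az":0,"claw":0.5}]'
```

```text
clock: 10.15
eef_pos: [0.4891, -0.3908, 0.0496]
tool_rot: [0.034, 0.707, -0.034, 0.706]
force: [-0.6, -0.1, -0.9]
finger_gap: 0.0596
clock: 10.45
eef_pos: [0.4892, -0.3909, 0.0488]
tool_rot: [0.034, 0.707, -0.034, 0.706]
force: [0.9, -0.3, -0.4]
finger_gap: 0.0594
```

```bash
python3 -m handwheel '[{"dx":0.001,"dy":0,"dz":0,"ax":0,"ay":0,"az":0,"claw":0.5},{"dx":0,"dy":0,"dz":0,"ax":0,"ay":0,"az":0,"claw":0.5},{"dx":0,"dy":0,"dz":0,"ax":0,"ay":0,"az":0,"claw":0.5}]'; python3 -m handwheel '[{"dx":0.001,"dy":0,"dz":0,"ax":0,"ay":0,"az":0,"claw":0.5},{"dx":0,"dy":0,"dz":0,"ax":0,"ay":0,"az":0,"claw":0.5},{"dx":0,"dy":0,"dz":0,"ax":0,"ay":0,"az":0,"claw":0.5}]'
```

```text
clock: 10.75
eef_pos: [0.4893, -0.391, 0.0487]
tool_rot: [0.034, 0.707, -0.034, 0.706]
force: [-1.8, 1.8, 7.4]
finger_gap: 0.0595
clock: 11.05
eef_pos: [0.4892, -0.391, 0.0487]
tool_rot: [0.034, 0.707, -0.034, 0.706]
force: [-4.9, 3.8, 15.8]
finger_gap: 0.0596
```

```bash
python3 -m handwheel '[{"dx":-0.002,"dy":0,"dz":0,"ax":0,"ay":0,"az":0,"claw":0.7},{"dx":0,"dy":0,"dz":0,"ax":0,"ay":0,"az":0,"claw":0.8},{"dx":0,"dy":0,"dz":0,"ax":0,"ay":0,"az":0,"claw":1},{"dx":0,"dy":0,"dz":0,"ax":0,"ay":0,"az":0,"claw":1},{"dx":-0.03,"dy":0,"dz":0,"ax":0,"ay":0,"az":0,"claw":1},{"dx":-0.045,"dy":0,"dz":0,"ax":0,"ay":0,"az":0,"claw":1},{"dx":0,"dy":0,"dz":0,"ax":0,"ay":0,"az":0,"claw":1}]';  python3 to.py .4872 -.151 .0115 1.957
```

```text
clock: 11.75
eef_pos: [0.492, -0.3935, 0.1291]
tool_rot: [0.033, 0.704, -0.036, 0.709]
force: [-0.3, -0.2, -0.1]
finger_gap: 0.0883
t 11.75 pos [ 0.492  -0.3935  0.1291] gap 0.0883 F [-0.3 -0.2 -0.1] q [ 0.423  0.513  0.206  1.775 -0.133  0.859  2.164]
toolx [ 0.006 -0.005 -1.   ] tooly [ 0.096  0.995 -0.004] az(y) 1.4745
turn [-0.4825  0.0058  0.0055]
shift after turn [0.1176 0.2264 0.0869]
shift now [ 0.1165  0.2413 -0.0289]
```

```bash
python3 -m handwheel '[{"dx":0,"dy":0.0398,"dz":-0.0042,"ax":0,"ay":0,"az":0,"claw":1},{"dx":0,"dy":0.0398,"dz":-0.0042,"ax":0,"ay":0,"az":0,"claw":1},{"dx":0,"dy":0.0398,"dz":-0.0042,"ax":0,"ay":0,"az":0,"claw":1},{"dx":0,"dy":0.0398,"dz":-0.0042,"ax":0,"ay":0,"az":0,"claw":1},{"dx":0,"dy":0.0398,"dz":-0.0042,"ax":0,"ay":0,"az":0,"claw":1},{"dx":0,"dy":0.0398,"dz":-0.0042,"ax":0,"ay":0,"az":0,"claw":1},{"dx":0,"dy":0,"dz":0,"ax":-0.1207,"ay":0,"az":0,"claw":1},{"dx":0.01,"dy":0,"dz":0,"ax":-0.1207,"ay":0,"az":0,"claw":1},{"dx":0.02,"dy":0,"dz":0,"ax":-0.1207,"ay":0,"az":0,"claw":1},{"dx":0.02,"dy":0,"dz":0,"ax":-0.1207,"ay":0,"az":0,"claw":1},{"dx":0.01,"dy":0,"dz":0,"ax":0,"ay":0,"az":0,"claw":1},{"dx":0,"dy":0,"dz":0,"ax":0,"ay":0,"az":0,"claw":1}]';  python3 -m handwheel '[{"dx":0,"dy":0,"dz":0,"ax":0,"ay":0,"az":0,"claw":1},{"dx":0,"dy":0,"dz":0,"ax":0,"ay":0,"az":0,"claw":1}]' >/dev/null; python3 to.py .4872 -.151 .0115 1.957; python3 - <<'E'
from h import *
s=snapshot('side'); t=snapshot('top')
for l,v in (('both',[s,t]),('top',[t]),('side',[s])): print(l,pfit(v,blk(.054),[.489,-.389,-.097],0))
for l,v in (('both',[s,t]),('top',[t]),('side',[s])): print(l,pfit(v,blk(.018),[.489,-.389,-.097],.036))
print(sense()['eef_pos'])
E
```

```text
clock: 12.95
eef_pos: [0.4857, -0.1506, 0.0624]
tool_rot: [-0.134, 0.696, 0.136, 0.693]
force: [0.5, -0.5, 0.4]
finger_gap: 0.088
t 13.15 pos [ 0.4875 -0.1509  0.0646] gap 0.0878 F [ 0.8 -0.6 -0.3] q [ 0.141  0.442  0.045  2.082 -0.034  0.618  2.166]
toolx [ 0.  0. -1.] tooly [-0.376  0.927  0.   ] az(y) 1.9563
turn [-0.0007  0.0002 -0.0003]
shift after turn [ 0.0531  0.0001 -0.0003]
shift now [ 0.0531  0.     -0.0003]
both (array([ 0.48916915, -0.39113108, -0.07973626]), np.float64(0.4833086799306316))
top (array([ 0.4896304 , -0.39330656, -0.09326208]), np.float64(0.22680189003519569))
side (array([ 0.48901561, -0.3891994 , -0.08963608]), np.float64(0.12288528521666596))
both (array([ 0.48776391, -0.39172159, -0.06252652]), np.float64(1.1411886377851892))
top (array([ 0.48838043, -0.39146421, -0.04990191]), np.float64(0.5329221676258356))
side (array([ 0.48636515, -0.39116505, -0.09500343]), np.float64(0.5878787943891449))
[ 0.48747449 -0.1508408   0.06460987]
```

```bash
python3 -m handwheel '[{"dx":0.025,"dy":0,"dz":0,"ax":0,"ay":0,"az":0,"claw":1},{"dx":0.018,"dy":0,"dz":0,"ax":0,"ay":0,"az":0,"claw":1},{"dx":0.007,"dy":0,"dz":0,"ax":0,"ay":0,"az":0,"claw":1},{"dx":0.002,"dy":0,"dz":0,"ax":0,"ay":0,"az":0,"claw":1},{"dx":0,"dy":0,"dz":0,"ax":0,"ay":0,"az":0,"claw":1},{"dx":0,"dy":0,"dz":0,"ax":0,"ay":0,"az":0,"claw":0.8},{"dx":0,"dy":0,"dz":0,"ax":0,"ay":0,"az":0,"claw":0.7},{"dx":0,"dy":0,"dz":0,"ax":0,"ay":0,"az":0,"claw":0.6},{"dx":0,"dy":0,"dz":0,"ax":0,"ay":0,"az":0,"claw":0.5},{"dx":0,"dy":0,"dz":0,"ax":0,"ay":0,"az":0,"claw":0.5},{"dx":0,"dy":0,"dz":0,"ax":0,"ay":0,"az":0,"claw":0.5}]' 30 >/dev/null; python3 to.py .4872 -.151 .0115 1.957; python3 -m handwheel '[{"dx":-0.02,"dy":0,"dz":0,"ax":0,"ay":0,"az":0,"claw":0.5},{"dx":-0.04,"dy":0,"dz":0,"ax":0,"ay":0,"az":0,"claw":0.5},{"dx":-0.04,"dy":0,"dz":0,"ax":0,"ay":0,"az":0,"claw":0.5},{"dx":0,"dy":0,"dz":0,"ax":0.1207,"ay":0,"az":0,"claw":0.5},{"dx":0,"dy":0,"dz":0,"ax":0.1207,"ay":0,"az":0,"claw":0.5},{"dx":0,"dy":0,"dz":0,"ax":0.1207,"ay":0,"az":0,"claw":0.5},{"dx":0,"dy":0,"dz":0,"ax":0.1207,"ay":0,"az":0,"claw":0.5},{"dx":0,"dy":0,"dz":0,"ax":0,"ay":0,"az":0,"claw":0.5},{"dx":0,"dy":0,"dz":0,"ax":0,"ay":0,"az":0,"claw":0.5},{"dx":0,"dy":0,"dz":0,"ax":0,"ay":0,"az":0,"claw":0.5}]'; python3 to.py .489 -.391 .08 1.475
```

```text
t 14.35 pos [ 0.487  -0.1507  0.0122] gap 0.0599 F [-1.2  0.3  5.9] q [ 0.149  0.537  0.036  2.1   -0.039  0.506  2.172]
toolx [-0.001  0.001 -1.   ] tooly [-0.377  0.926  0.001] az(y) 1.9578
turn [ 0.0008 -0.0005 -0.001 ]
shift after turn [ 0.0007 -0.0003  0.0001]
shift now [ 0.0007 -0.0003  0.0001]
clock: 15.35
eef_pos: [0.4868, -0.1507, 0.1117]
tool_rot: [0.033, 0.707, -0.033, 0.706]
force: [0.3, -0.1, -1.0]
finger_gap: 0.0597
t 15.35 pos [ 0.4868 -0.1507  0.1117] gap 0.0597 F [ 0.3 -0.1 -1. ] q [ 0.043  0.367  0.164  2.062 -0.089  0.721  1.741]
toolx [-0.002  0.001 -1.   ] tooly [0.093 0.996 0.001] az(y) 1.4774
turn [ 0.0024 -0.0017 -0.0007]
shift after turn [ 0.0317 -0.239   0.0252]
shift now [ 0.0315 -0.239   0.0247]
```

```bash
python3 -m handwheel '[{"dx":0,"dy":-0.0398,"dz":0.0042,"ax":0.002,"ay":-0.001,"az":0,"claw":0.5},{"dx":0,"dy":-0.0398,"dz":0.0042,"ax":0,"ay":0,"az":0,"claw":0.5},{"dx":0,"dy":-0.0398,"dz":0.0042,"ax":0,"ay":0,"az":0,"claw":0.5},{"dx":0,"dy":-0.0398,"dz":0.0042,"ax":0,"ay":0,"az":0,"claw":0.5},{"dx":0,"dy":-0.0398,"dz":0.0042,"ax":0,"ay":0,"az":0,"claw":0.5},{"dx":0,"dy":-0.0398,"dz":0.0042,"ax":0,"ay":0,"az":0,"claw":0.5},{"dx":0.015,"dy":0,"dz":0,"ax":0,"ay":0,"az":0,"claw":0.5},{"dx":0.018,"dy":0,"dz":0,"ax":0,"ay":0,"az":0,"claw":0.5},{"dx":0,"dy":0,"dz":0,"ax":0,"ay":0,"az":0,"claw":0.5},{"dx":0,"dy":0,"dz":0,"ax":0,"ay":0,"az":0,"claw":0.5},{"dx":0,"dy":0,"dz":0,"ax":0,"ay":0,"az":0,"claw":0.5},{"dx":0,"dy":0,"dz":0,"ax":0,"ay":0,"az":0,"claw":0.5}]'>/dev/null; python3 to.py .489 -.391 .0665 1.475; python3 - <<'E'
from wf import *
import wf
e=sense()['eef_pos']
woodfit(e[0],e[1],e[2]-.0122,-.096,3,r0=240)
print(sense()['eef_pos'],sense()['clock'])
E
```

```text
t 16.55 pos [ 0.4894 -0.3909  0.0797] gap 0.0596 F [ 0.1 -0.3 -2.5] q [ 0.434  0.575  0.192  1.806 -0.15   0.774  2.176]
toolx [ 0.001 -0.    -1.   ] tooly [0.097 0.995 0.   ] az(y) 1.4737
turn [-0.0013  0.0011 -0.    ]
shift after turn [ 0.0132 -0.0001 -0.0004]
shift now [ 0.0132 -0.0001 -0.0004]
pile [ 0.4889 -0.3889 -0.0838] held x,z,dy [0.4898 0.0679 0.0005] cost 0.19
[ 0.48933437 -0.39095268  0.07960734] 16.6
```

```bash
python3 -m handwheel '[{"dx":0.006,"dy":0,"dz":-0.0006,"ax":0,"ay":0,"az":0,"claw":0.5},{"dx":0.004,"dy":0,"dz":0,"ax":0,"ay":0,"az":0,"claw":0.5},{"dx":0.002,"dy":0,"dz":0,"ax":0,"ay":0,"az":0,"claw":0.5},{"dx":0,"dy":0,"dz":0,"ax":0,"ay":0,"az":0,"claw":0.5},{"dx":0,"dy":0,"dz":0,"ax":0,"ay":0,"az":0,"claw":0.5},{"dx":0.001,"dy":0,"dz":0,"ax":0,"ay":0,"az":0,"claw":0.5},{"dx":0,"dy":0,"dz":0,"ax":0,"ay":0,"az":0,"claw":0.5},{"dx":0,"dy":0,"dz":0,"ax":0,"ay":0,"az":0,"claw":0.5}]'; python3 -m handwheel '[{"dx":0.001,"dy":0,"dz":0,"ax":0,"ay":0,"az":0,"claw":0.5},{"dx":0,"dy":0,"dz":0,"ax":0,"ay":0,"az":0,"claw":0.5},{"dx":0,"dy":0,"dz":0,"ax":0,"ay":0,"az":0,"claw":0.5}]'
```

```text
clock: 17.4
eef_pos: [0.4882, -0.3909, 0.0662]
tool_rot: [0.035, 0.706, -0.034, 0.706]
force: [-1.5, 2.1, 5.5]
finger_gap: 0.0599
clock: 17.7
eef_pos: [0.4883, -0.3909, 0.0662]
tool_rot: [0.035, 0.706, -0.034, 0.706]
force: [-3.7, 4.1, 13.9]
finger_gap: 0.0597
```

```bash
python3 -m handwheel '[{"dx":-0.0015,"dy":0,"dz":0,"ax":0,"ay":0,"az":0,"claw":0.7},{"dx":0,"dy":0,"dz":0,"ax":0,"ay":0,"az":0,"claw":0.8},{"dx":0,"dy":0,"dz":0,"ax":0,"ay":0,"az":0,"claw":1},{"dx":0,"dy":0,"dz":0,"ax":0,"ay":0,"az":0,"claw":1},{"dx":-0.03,"dy":0,"dz":0,"ax":0,"ay":0,"az":0,"claw":1},{"dx":-0.05,"dy":0,"dz":0,"ax":0,"ay":0,"az":0,"claw":1},{"dx":-0.05,"dy":0,"dz":0,"ax":0,"ay":0,"az":0,"claw":1},{"dx":-0.04,"dy":0.04,"dz":0,"ax":0,"ay":0,"az":0,"claw":1},{"dx":0,"dy":0.05,"dz":0,"ax":0,"ay":0,"az":0,"claw":1},{"dx":0,"dy":0.05,"dz":0,"ax":0,"ay":0,"az":0,"claw":1},{"dx":0,"dy":0.05,"dz":0,"ax":0,"ay":0,"az":0,"claw":1},{"dx":0,"dy":0.05,"dz":0,"ax":0,"ay":0,"az":0,"claw":1}]'; python3 to.py;  python3 - <<'E'
from h import *
s=snapshot('side'); t=snapshot('top')
for l,v in (('both',[s,t]),('top',[t]),('side',[s])): print('pile',l,pfit(v,blk(.072),[.489,-.389,-.097],0))
print(np.loadtxt('log.jsonl',delimiter=',',converters=lambda v:float(v.strip('[] '))).shape)
a=s['frame'][225:355,310:440,::-1];b=t['frame'][150:290,170:430,::-1]
cv2.imwrite('pics/c5.png',np.vstack([cv2.copyMakeBorder(cv2.resize(a,(260,260),interpolation=3),0,0,0,260,0),cv2.resize(b,(520,280),interpolation=3)]))
E
```

```text
clock: 18.9
eef_pos: [0.511, -0.1548, 0.2318]
tool_rot: [0.035, 0.706, -0.034, 0.706]
force: [0.8, 0.2, -0.3]
finger_gap: 0.088
t 18.90 pos [ 0.511  -0.1548  0.2318] gap 0.0880 F [ 0.8  0.2 -0.3] q [ 0.058  0.243  0.142  1.899 -0.041  1.002  1.691]
toolx [ 0.     0.001 -1.   ] tooly [0.098 0.995 0.001] az(y) 1.4728
pile both (array([ 0.48945416, -0.39198342, -0.09361994]), np.float64(0.3977216427497934))
pile top (array([ 0.48992302, -0.39346056, -0.09074858]), np.float64(0.1801828371623517))
pile side (array([ 0.48961796, -0.38910841, -0.08627528]), np.float64(0.10135865953548079))
(17, 15)
```

View pics/c5.png

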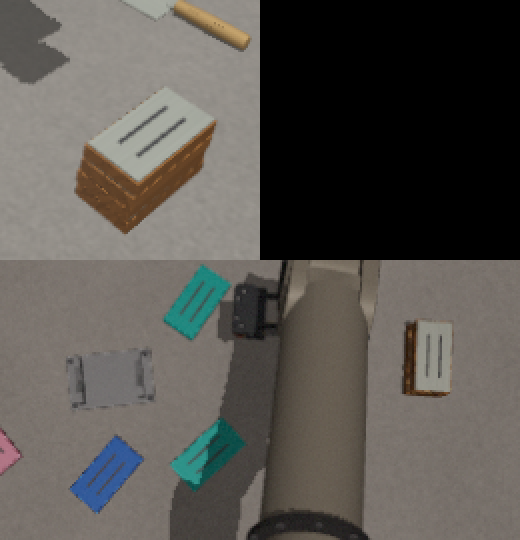

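```bash
cat > kin.py <<'E'
import numpy as np, json, itertools
from scipy.spatial.transform import Rotation as Ro
from scipy.optimize import least_squares
def fk(q,P,sg):
    h,L1,L2,L3,o1,o7,a1,a2,a3=P; s1,s3,s5,s7,e=sg
    R=Ro.from_euler('z',s1*q[0]+o1); p=np.array([0,0,h])
    R=R*Ro.from_euler('y',q[1])*Ro.from_euler('z',s3*q[2]); p=p+R.apply([a1,0,L1])
    R=R*Ro.from_euler('y',q[3])*Ro.from_euler('z',s5*q[4]); p=p+R.apply([a2,0,L2])
    R=R*Ro.from_euler('y',q[5])*Ro.from_euler('z',s7*q[6]+o7); p=p+R.apply([0,0,L3])
    # tool x along local z ; tool y = local y
    T=R*Ro.from_matrix(np.array([[0,0,-1],[0,1,0],[1,0,0]]).astype(float))
    return p,T
def load():
    D=np.array([json.loads(l) for l in open('log.jsonl')]); return D
def calib():
    D=load(); best=None
    for sg in itertools.product((-1,1),(-1,1),(-1,1),(-1,1),(0,)):
      for o7 in (0,1.57,3.14,-1.57):
        def res(P):
            r=[]
            for d in D:
                p,T=fk(d[1:8],P,sg); r+=list((p-d[8:11])*5); r+=list((T.inv()*Ro.from_quat(d[11:])).as_rotvec())
            return r+list(1e-3*np.array(P[6:]))
        try: f=least_squares(res,[.35,.4,.4,.25,-.1,o7,0,0,0],max_nfev=60)
        except Exception: continue
        if best is None or f.cost<best[0]: best=(f.cost,sg,f.x)
    return best
if __name__=='__main__':
    b=calib(); print(b); json.dump([list(b[1]),list(b[2])],open('kin.json','w'))
    for d in load()[::4]:
        p,T=fk(d[1:8],b[2],b[1]); print(np.round(p-d[8:11],4),np.round((T.inv()*Ro.from_quat(d[11:])).as_rotvec(),4))
E
python3 kin.py
cat > m3.py <<'E'
from h import *
T,D=snapshot('top'),snapshot('side')
C=[CRADLE]; C2=[CRADLE[:1],CRADLE[1:4],CRADLE[4:]]
for lab,v in (('both',[T,D]),('top',[T]),('side',[D])):
    print('cradle',lab,[(np.round(x,4),round(float(f),3)) for x,f in (pfit(v,L,[.4704,.128,1.62],0) for L in (C,C2))])
for n,p in (('top',T),('side',D)):
    for nm,z in (('cradle_seat',.048),('cradle',0),('roller_center',.06),('roller',0)):
        print(n,nm,[(round(d['score'],2),np.round(ray(p,d['pixel'],z)[:2],4)) for d in landmark_of(p,nm)[:2]])
    m=[d for d in masks_of(p,'cradle')][:1]
    if m: print('sil',n,fit([(p,m[0]['pixels'])],CRADLE,[.47,.13,1.62],0))
E
python3 m3.py
```

```text
(np.float64(0.012000022276794482), (-1, -1, -1, -1, 0), array([ 0.22689256,  0.52306359,  0.46931531,  0.25262309, -0.10210405,
        1.46869338,  0.01221682, -0.0095676 ,  0.        ]))
[ 0.0067 -0.0016  0.0023] [-0.  0. -0.]
[-0.0047  0.0068  0.002 ] [-0.  0. -0.]
[-0.0043 -0.0027 -0.0019] [ 0.      0.0004 -0.0006]
[0.0068 0.0081 0.0003] [-0.  0.  0.]
[0.0049 0.0055 0.0025] [-0.      0.0001  0.    ]
cradle both [(array([0.4688, 0.1292, 1.6568]), 1.292), (array([0.4694, 0.1279, 1.6625]), 0.846)]
cradle top [(array([0.4693, 0.1279, 1.6682]), 0.744), (array([0.4691, 0.1274, 1.6446]), 0.439)]
cradle side [(array([0.4692, 0.13  , 1.6594]), 0.543), (array([0.4694, 0.1301, 1.6615]), 0.389)]
top cradle_seat [(0.58, array([0.4704, 0.1237]))]
top cradle [(0.92, array([0.4667, 0.1274]))]
top roller_center [(0.5, array([0.5194, 0.3962]))]
top roller [(0.7, array([0.5171, 0.3963])), (0.3, array([ 0.4865, -0.4009]))]
sil top (array([0.47137468, 0.12811294, 1.65981714]), np.float64(0.04425275410517564))
side cradle_seat []
side cradle [(0.96, array([0.4767, 0.1345]))]
side roller_center [(0.82, array([0.5299, 0.418 ])), (0.6, array([ 0.6789, -0.0529]))]
side roller [(0.97, array([0.5188, 0.3986]))]
sil side (array([0.47022737, 0.13096899, 1.64639946]), np.float64(0.06546267629858961))
```

Side view: the pile of four sits square; the cradle at top-crop (110,378) is clear. Now I refine the kinematic model and search for a feasible side grasp of the roller that turns into a downward placement.

```bash
cat > kin2.py <<'E'
import numpy as np, json
from scipy.spatial.transform import Rotation as Ro
from scipy.optimize import least_squares
C=np.array([[0,0,-1],[0,1,0],[1,0,0]]).astype(float)
def fk(q,P):
    o1,o7=P[:2]; b,l1,l2,l3=P[2:5],P[5:8],P[8:11],P[11:14]
    R=Ro.from_euler('z',-q[0]+o1); p=R.apply(b)
    R=R*Ro.from_euler('y',q[1])*Ro.from_euler('z',-q[2]); p=p+R.apply(l1)
    R=R*Ro.from_euler('y',q[3])*Ro.from_euler('z',-q[4]); p=p+R.apply(l2)
    R=R*Ro.from_euler('y',q[5])*Ro.from_euler('z',-q[6]+o7); p=p+R.apply(l3)
    return p,(R*Ro.from_matrix(C))
P0=np.array([-.102,1.4687,0,0,.227,0,0,.523,0,0,.469,0,0,.2526])
def calib():
    D=np.array([json.loads(l) for l in open('log.jsonl')])
    def res(P):
        r=[]
        for d in D:
            p,T=fk(d[1:8],P); r+=list((p-d[8:11])*10); r+=list((T.inv()*Ro.from_quat(d[11:])).as_rotvec())
        return r+list(.02*(P-P0))
    f=least_squares(res,P0); return f.x,np.array(res(f.x)[:-14]).reshape(-1,6)
lo=np.array([-2.96,-.34,-1.41,.24,-1.37,.17,-2.96])+.04; hi=np.array([2.96,2.1,1.46,2.44,4.51,1.92,2.96])-.04
def ik(q0,p,T,P,reg=.02,qc=None):
    qr=q0 if qc is None else qc
    def res(q):
        a,b=fk(q,P); return np.r_[(a-p)*10,(b.inv()*T).as_rotvec()*2,reg*(q-qr)]
    f=least_squares(res,np.clip(q0,lo+1e-4,hi-1e-4),bounds=(lo,hi),max_nfev=40); r=res(f.x)
    return f.x,np.linalg.norm(r[:3])/10,np.linalg.norm(r[3:6])/2
def tool(alpha,phi):  # tool x: azimuth alpha, pitch phi below horizontal; y horizontal
    X=np.array([np.cos(alpha)*np.cos(phi),np.sin(alpha)*np.cos(phi),-np.sin(phi)]); Y=np.array([-np.sin(alpha),np.cos(alpha),0])
    return Ro.from_matrix(np.stack([X,Y,np.cross(X,Y)],1))
E
cat > plan.py <<'E'
from kin2 import *
P,r=calib(); print(np.round(P,4),'pos rms',np.sqrt((r[:,:3]**2).sum(1).mean())/10); np.save('P.npy',P)
RO=np.array([.512,.397,.062]); CR=np.array([.4695,.1285,.048])
q0=np.array([0.058,0.243,0.142,1.899,-0.041,1.002,1.691])
def seq(al,ph,flip):
    a2=[1.655,1.655-np.pi][flip]; d2r=np.pi/180; ph*=d2r
    w=lambda g,a,f:(g+.011*tool(a,f).as_matrix()[:,0],tool(a,f))
    up=np.array([0,0,.17]); W=[]
    a1=al
    da=(a2-a1+np.pi)%(2*np.pi)-np.pi
    for s in np.linspace(0,1,7): W.append(w(RO+up,a1,np.pi/2*(1-s)+ph*s))
    iG=len(W)
    for s in np.linspace(0,1,4)[1:]: W.append(w(RO+up*(1-s),a1,ph))
    for s in np.linspace(0,1,4)[1:]: W.append(w(RO+up*s,a1,ph))
    for s in np.linspace(0,1,9)[1:]: W.append(w((RO+up)*(1-s)+(CR+up)*s,a1+da*s,ph+np.pi/2*s))
    for s in np.linspace(0,1,4)[1:]: W.append(w(CR+up*(1-s),a2,ph+np.pi/2))
    return W
out=[]
for ph in (12,25,38):
  for al in np.arange(-np.pi,np.pi,np.pi/8):
    for fl in (0,1):
      best=None
      for k in (0,1):   # k: q7 branch seeds
        q=q0.copy(); q[6]+=(0,-np.pi)[k]; es=[];Q=[];st=0
        for i,(p,T) in enumerate(seq(al,ph,fl)):
            qn,e,a=ik(q,p,T,P)
            if i: st=max(st,np.abs(qn-q).max())
            q=qn; es.append(max(e,a*.2)); Q.append(q)
            if es[-1]>.05: break
        if best is None or (max(es),st)<(best[0],best[1]): best=(max(es),st,k,len(es),Q)
      out.append((best[0],best[1],ph,al,fl,best[2],best[3],best[4]))
out.sort(key=lambda o:(o[0]>.004,o[1] if o[0]<=.004 else o[0]))
for o in out[:14]: print('err %.4f step %.2f ph %d al %.2f fl %d k %d n %d'%o[:7],'qmarg %.2f'%min((np.array(o[7])-lo).min(),(hi-np.array(o[7])).min()))
for q in out[0][7][::3]: print(np.round(q,2))
E
time python3 plan.py
```

```text
[-0.0000e+00  1.5708e+00 -0.0000e+00 -3.0500e-02  2.8540e-01  0.0000e+00
 -3.1400e-02  5.4180e-01 -0.0000e+00 -3.0000e-04  4.7250e-01  0.0000e+00
  0.0000e+00  3.2600e-01] pos rms 7.2562761587439e-06
err 0.0000 step 0.24 ph 38 al 1.96 fl 0 k 0 n 24 qmarg 0.00
err 0.0000 step 0.24 ph 38 al -0.39 fl 1 k 1 n 24 qmarg 0.28
err 0.0000 step 0.25 ph 38 al -0.79 fl 1 k 1 n 24 qmarg 0.27
err 0.0000 step 0.26 ph 12 al -0.79 fl 1 k 1 n 24 qmarg 0.15
err 0.0000 step 0.26 ph 12 al -0.39 fl 1 k 1 n 24 qmarg 0.25
err 0.0000 step 0.26 ph 25 al -0.39 fl 1 k 1 n 24 qmarg 0.26
err 0.0000 step 0.27 ph 25 al -0.79 fl 1 k 1 n 24 qmarg 0.25
err 0.0000 step 0.31 ph 12 al -1.18 fl 1 k 1 n 24 qmarg 0.00
err 0.0000 step 0.31 ph 38 al -1.18 fl 1 k 1 n 24 qmarg 0.19
err 0.0000 step 0.32 ph 25 al -1.18 fl 1 k 1 n 24 qmarg 0.06
err 0.0001 step 0.35 ph 25 al -1.57 fl 1 k 0 n 24 qmarg 0.00
err 0.0000 step 0.37 ph 38 al -1.57 fl 1 k 1 n 24 qmarg 0.00
err 0.0000 step 0.41 ph 38 al 0.00 fl 1 k 0 n 24 qmarg 0.21
err 0.0000 step 0.42 ph 25 al 0.00 fl 1 k 0 n 24 qmarg 0.16
[-0.46  0.47 -0.41  1.61  0.21  1.1   2.61]
[ 0.01  0.55 -0.77  1.68 -0.08  0.92  2.92]
[ 0.45  0.98 -1.32  1.72  0.07  0.84  2.92]
[ 0.41  1.25 -1.23  1.76  0.32  0.69  2.92]
[ 0.46  1.02 -1.37  1.72  0.14  0.84  2.86]
[ 0.38  0.6  -1.18  1.81  0.32  0.96  2.56]
[ 0.1   0.46 -0.96  1.86  0.61  1.26  2.19]
[-0.12  0.6  -0.8   1.92  0.83  1.47  1.9 ]
real	3m31.510s
user	3m30.976s
sys	0m0.141s
```

```bash
cat > plan2.py <<'E'
from kin2 import *
from rig import *
P=np.load('P.npy'); RO=np.array([.512,.397,.061]); CR=np.array([.4695,.1285,.048]); H=np.pi/2
q0=np.array(sense()['joint_pos'])
def run(al,ph,v=0):
    a2=1.655-np.pi; W=[]
    w=lambda g,a,f:(g+.011*tool(a,f).as_matrix()[:,0],tool(a,f))
    U=np.array([0,0,.16]); p0,T0=fk(q0,P); a0=1.473-H
    def seg(A,B,n,tag):
        for s in np.linspace(0,1,n+1)[1:]: W.append((w(A[0]*(1-s)+B[0]*s,A[1]*(1-s)+B[1]*s,A[2]*(1-s)+B[2]*s),tag if s==1 else ''))
    k=[((p0+[0,0,.011]),a0,H),(RO+U,a0,H),(RO+U,al,H),(RO+U,al,ph),(RO,al,ph),(RO+U,al,ph),(RO+U,al,H),(CR+U,al,H),(CR+U,a2,H),(CR+U,a2,H+ph),(CR,a2,H+ph)]
    t=['abv','yaw','pitch','GRASP','lift','down','abvC','yawC','pitchC','PLACE']
    for i in range(10): seg(k[i],k[i+1],6,t[i])
    q=q0.copy(); em=0; mg=9; st=0
    for (p,T),tag in W:
        qn,e,a=ik(q,p,T,P,reg=.005); em=max(em,e,a*.2); mg=min(mg,(qn-lo).min(),(hi-qn).min()); st=max(st,abs(qn-q).max()); q=qn
        if v and tag: print(tag,np.round(q,2),'err %.4f'%max(e,a*.2))
    return em,mg,st
for ph in (20,30):
    for al in (-.4,-.7,-1.0): print(ph,al,np.round(run(al,ph*np.pi/180),3))
run(-.6,25*np.pi/180,1)
E
python3 plan2.py
```

```text
20 -0.4 [0.    0.233 0.266]
20 -0.7 [0.    0.23  0.206]
20 -1.0 [0.    0.228 0.196]
30 -0.4 [0.    0.239 0.226]
30 -0.7 [0.    0.236 0.196]
30 -1.0 [0.    0.234 0.196]
abv [-0.69  0.45 -0.1   1.64  0.05  1.05  0.68] err 0.0000
yaw [-0.76  0.45  0.01  1.65 -0.01  1.04  0.22] err 0.0000
pitch [-1.46  0.67  0.35  1.84  0.98  1.21 -0.82] err 0.0000
GRASP [-1.44  0.93  0.32  1.83  1.    1.07 -1.05] err 0.0000
lift [-1.46  0.67  0.35  1.84  0.98  1.21 -0.82] err 0.0000
down [-0.75  0.45 -0.01  1.65  0.    1.05  0.21] err 0.0000
abvC [-0.46  0.21  0.07  2.03 -0.02  0.9   0.59] err 0.0000
yawC [-0.57  0.21  0.2   2.04 -0.05  0.9  -0.26] err 0.0000
pitchC [-0.25  0.24  0.15  2.08 -0.61  0.92  0.38] err 0.0000
PLACE [-0.14  0.52  0.03  2.17 -0.85  0.62  0.7 ] err 0.0000
```

```bash
python3 -m handwheel '[{"dx":0,"dy":0.0458,"dz":-0.0044,"ax":0,"ay":0,"az":0,"claw":1},{"dx":0,"dy":0.0458,"dz":-0.0044,"ax":0,"ay":0,"az":0,"claw":1},{"dx":0,"dy":0.0458,"dz":-0.0044,"ax":0,"ay":0,"az":0,"claw":1},{"dx":0,"dy":0.0458,"dz":-0.0044,"ax":0,"ay":0,"az":0,"claw":1},{"dx":0,"dy":0.0458,"dz":-0.0044,"ax":0,"ay":0,"az":0,"claw":1},{"dx":0,"dy":0.0458,"dz":-0.0044,"ax":0,"ay":0,"az":0,"claw":1},{"dx":0,"dy":0.0458,"dz":-0.0044,"ax":0,"ay":0,"az":0,"claw":1},{"dx":0,"dy":0.0458,"dz":-0.0044,"ax":0,"ay":0,"az":0,"claw":1},{"dx":0,"dy":0.0458,"dz":-0.0044,"ax":0,"ay":0,"az":0,"claw":1},{"dx":0,"dy":0.0458,"dz":-0.0044,"ax":0,"ay":0,"az":0,"claw":1},{"dx":0,"dy":0.0458,"dz":-0.0044,"ax":0,"ay":0,"az":0,"claw":1},{"dx":0,"dy":0.0458,"dz":-0.0044,"ax":0,"ay":0,"az":0,"claw":1}]'>/dev/null
python3 -m handwheel '[{"dx":0,"dy":0,"dz":0,"ax":0.1404,"ay":0,"az":0,"claw":1},{"dx":0,"dy":0,"dz":0,"ax":0.1404,"ay":0,"az":0,"claw":1},{"dx":0,"dy":0,"dz":0,"ax":0.1404,"ay":0,"az":0,"claw":1},{"dx":0,"dy":0,"dz":0,"ax":0.1404,"ay":0,"az":0,"claw":1},{"dx":0,"dy":0,"dz":0,"ax":0.1404,"ay":0,"az":0,"claw":1},{"dx":0,"dy":0,"dz":0,"ax":0,"ay":0,"az":0,"claw":1},{"dx":0,"dy":0,"dz":0,"ax":0,"ay":0,"az":0,"claw":1}]' >/dev/null; python3 to.py .512 .397 .232 .771
python3 -m handwheel '[{"dx":0,"dy":0,"dz":0,"ax":0,"ay":-0.1418,"az":0,"claw":1},{"dx":0,"dy":0,"dz":0,"ax":0,"ay":-0.1418,"az":0,"claw":1},{"dx":0,"dy":0,"dz":0,"ax":0,"ay":-0.1418,"az":0,"claw":1},{"dx":0,"dy":0,"dz":0,"ax":0,"ay":-0.1418,"az":0,"claw":1},{"dx":0,"dy":0,"dz":0,"ax":0,"ay":-0.1418,"az":0,"claw":1},{"dx":0,"dy":0,"dz":0,"ax":0,"ay":-0.1418,"az":0,"claw":1},{"dx":0,"dy":0,"dz":0,"ax":0,"ay":-0.1418,"az":0,"claw":1},{"dx":0,"dy":0,"dz":0,"ax":0,"ay":-0.1418,"az":0,"claw":1},{"dx":0,"dy":0,"dz":0,"ax":0,"ay":0,"az":0,"claw":1},{"dx":0,"dy":0,"dz":0,"ax":0,"ay":0,"az":0,"claw":1},{"dx":0,"dy":0,"dz":0,"ax":0,"ay":0,"az":0,"claw":1}]' >/dev/null; python3 to.py .512 .397 .232
python3 - <<'E'
from h import *
t=snapshot('top'); s=snapshot('side')
for n,p in (('top',t),('side',s)):
    m=[d for d in masks_of(p,'roller')][:1]
    if m: print(n,m[0]['score'],m[0]['pixel'],m[0]['pixels'].sum(),fit([(p,m[0]['pixels'])],ROLL,[.512,.397,0],0,False))
b=t['frame'][100:290,90:280,::-1];a=s['frame'][30:220,90:280,::-1]
cv2.imwrite('pics/c6.png',np.hstack([cv2.resize(a,(400,400),interpolation=3),cv2.resize(b,(400,400),interpolation=3)]))
E
```

```text
t 21.50 pos [0.5123 0.3954 0.2319] gap 0.0880 F [-0.7 -0.6 -0. ] q [-0.771  0.43   0.025  1.626 -0.012  1.086  0.031]
toolx [-0.  0. -1.] tooly [0.715 0.7   0.   ] az(y) 0.7747
turn [ 0.0037 -0.0005 -0.    ]
shift after turn [-0.0001  0.0009 -0.0013]
shift now [-0.0001  0.0009 -0.0013]
t 22.60 pos [0.5137 0.3945 0.2336] gap 0.0879 F [0.4 0.4 0.4] q [-1.407  0.708  0.31   1.686  0.839  1.397 -0.785]
toolx [ 0.63  -0.65  -0.426] tooly [0.719 0.695 0.002] az(y) 0.7687
shift now [-0.002   0.0005 -0.0027]
top 0.62 [195.5, 140.8] 206 (array([0.51336068, 0.39562467, 0.09233443]), np.float64(0.22587093089663046))
side 0.6 [148.2, 163.4] 496 (array([0.51103208, 0.39795742, 0.07660594]), np.float64(0.055708412397216946))
```

View pics/c6.png

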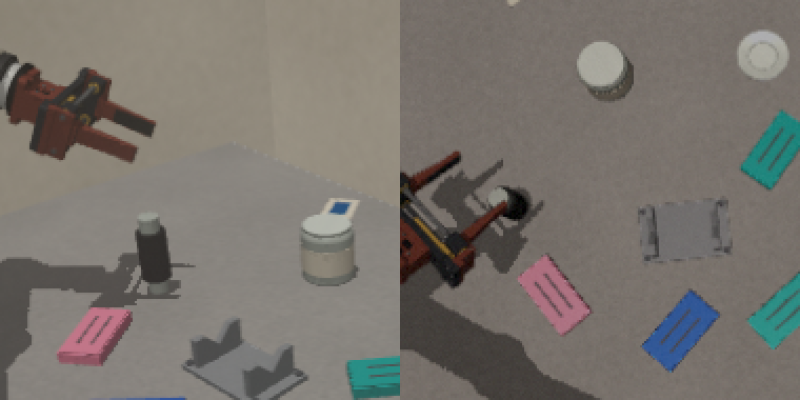

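Roller stands free at side crop (153,255), cradle empty, and the open jaws are pitched 25° and clear of the pink block. Now to compute the descent.

```bash
python3 to.py .519 .3894 .120; python3 to.py .519 .3894 .0553
```

```text
t 22.80 pos [0.5133 0.3946 0.2335] gap 0.0875 F [-0.4 -0.5 -0.4] q [-1.407  0.708  0.31   1.686  0.84   1.397 -0.787]
toolx [ 0.63  -0.65  -0.425] tooly [0.719 0.695 0.003] az(y) 0.7689
shift now [ 0.0552  0.0002 -0.0994]
t 22.80 pos [0.5133 0.3946 0.2335] gap 0.0875 F [-0.4 -0.5 -0.4] q [-1.407  0.708  0.31   1.686  0.84   1.397 -0.787]
toolx [ 0.63  -0.65  -0.425] tooly [0.719 0.695 0.003] az(y) 0.7689
shift now [ 0.0827  0.     -0.158 ]
```

```bash
python3 -m handwheel '[{"dx":0.0138,"dy":0,"dz":-0.0249,"ax":0,"ay":0,"az":0,"claw":1},{"dx":0.0138,"dy":0,"dz":-0.0249,"ax":0,"ay":0,"az":0,"claw":1},{"dx":0.0138,"dy":0,"dz":-0.0249,"ax":0,"ay":0,"az":0,"claw":1},{"dx":0.0138,"dy":0,"dz":-0.0249,"ax":0,"ay":0,"az":0,"claw":1},{"dx":0.0092,"dy":0,"dz":-0.0195,"ax":0,"ay":0,"az":0,"claw":1},{"dx":0.0092,"dy":0,"dz":-0.0195,"ax":0,"ay":0,"az":0,"claw":1},{"dx":0.0092,"dy":0,"dz":-0.0195,"ax":0,"ay":0,"az":0,"claw":1},{"dx":0,"dy":0,"dz":0,"ax":0,"ay":0,"az":0,"claw":1},{"dx":0,"dy":0,"dz":0,"ax":0,"ay":0,"az":0,"claw":1},{"dx":0,"dy":0,"dz":0,"ax":0,"ay":0,"az":0,"claw":1}]'; python3 to.py .519 .3894 .0553; python3 - <<'E'
from ov import *
e=sense();from scipy.spatial.transform import Rotation as Ro
M=Ro.from_quat(e['tool_rot']).as_matrix();g=e['eef_pos']-.011*M[:,0]
s=snapshot('side');t=snapshot('top')
ims=[]
for p,(r0,r1,c0,c1) in ((s,(90,190,110,210)),(t,(155,255,95,195))):
    k=4; im=cv2.resize(p['frame'][r0:r1,c0:c1,::-1],None,fx=k,fy=k,interpolation=3)
    pts=[g,g+.019*M[:,0],g+.022*M[:,1],g-.022*M[:,1]]
    for x,c in zip(pts,((0,0,255),(0,255,255),(0,255,0),(0,255,0))):
        u=(proj(p,x)[0]-[c0,r0]+.5)*k; cv2.circle(im,tuple(int(v) for v in u),3,c,-1)
    ims.append(im)
cv2.imwrite('pics/c7.png',np.hstack(ims))
E
```

```text
clock: 23.8
eef_pos: [0.5186, 0.3901, 0.0553]
tool_rot: [0.086, 0.199, -0.38, 0.899]
force: [-0.4, 0.7, 0.0]
finger_gap: 0.0879
t 23.80 pos [0.5186 0.3901 0.0553] gap 0.0879 F [-0.4  0.7  0. ] q [-1.376  0.975  0.277  1.687  0.839  1.225 -0.992]
toolx [ 0.632 -0.649 -0.424] tooly [0.718 0.697 0.002] az(y) 0.7705
shift now [ 0.0007 -0.0002  0.0003]
```

View pics/c7.png

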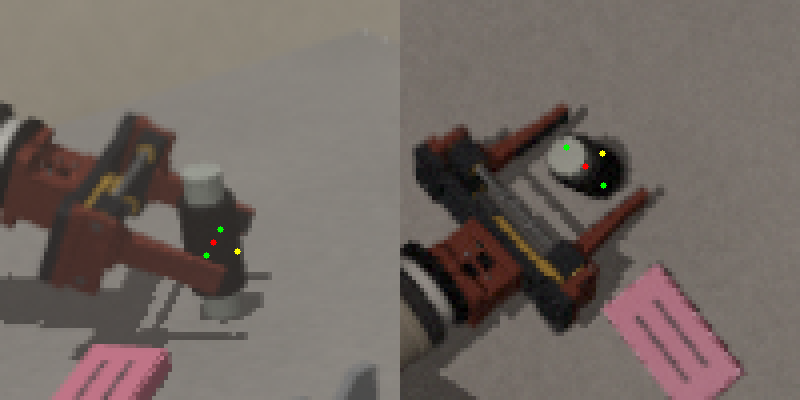

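The roller sits between the fingers, centred to about 1 mm by the projected grasp points. Close and lift.

```bash
python3 -m handwheel '[{"dx":0,"dy":0,"dz":0,"ax":0,"ay":0,"az":0,"claw":0.7},{"dx":0,"dy":0,"dz":0,"ax":0,"ay":0,"az":0,"claw":0.6},{"dx":0,"dy":0,"dz":0,"ax":0,"ay":0,"az":0,"claw":0.5},{"dx":0,"dy":0,"dz":0,"ax":0,"ay":0,"az":0,"claw":0.35},{"dx":0,"dy":0,"dz":0,"ax":0,"ay":0,"az":0,"claw":0.35},{"dx":0,"dy":0,"dz":0,"ax":0,"ay":0,"az":0,"claw":0.35},{"dx":0,"dy":0,"dz":0,"ax":0,"ay":0,"az":0,"claw":0.35}]' 40; python3 -m handwheel '[{"dx":-0.006,"dy":0,"dz":0.013,"ax":0,"ay":0,"az":0,"claw":0.35},{"dx":-0.0125,"dy":0,"dz":0.027,"ax":0,"ay":0,"az":0,"claw":0.35},{"dx":-0.0145,"dy":0,"dz":0.031,"ax":0,"ay":0,"az":0,"claw":0.35},{"dx":-0.0145,"dy":0,"dz":0.031,"ax":0,"ay":0,"az":0,"claw":0.35},{"dx":-0.0145,"dy":0,"dz":0.031,"ax":0,"ay":0,"az":0,"claw":0.35},{"dx":-0.0145,"dy":0,"dz":0.031,"ax":0,"ay":0,"az":0,"claw":0.35},{"dx":0,"dy":0,"dz":0,"ax":0,"ay":0,"az":0,"claw":0.35},{"dx":0,"dy":0,"dz":0,"ax":0,"ay":0,"az":0,"claw":0.35}]'; python3 to.py
```

```text
clock: 24.6
eef_pos: [0.518, 0.3897, 0.0538]
tool_rot: [0.085, 0.2, -0.38, 0.899]
force: [1.4, 0.7, 0.3]
finger_gap: 0.0429
clock: 25.4
eef_pos: [0.5178, 0.3895, 0.2352]
tool_rot: [0.085, 0.2, -0.38, 0.899]
force: [-0.1, -0.6, -3.6]
finger_gap: 0.0433
t 25.40 pos [0.5178 0.3895 0.2352] gap 0.0433 F [-0.1 -0.6 -3.6] q [-1.402  0.703  0.314  1.694  0.846  1.389 -0.783]
toolx [ 0.631 -0.649 -0.425] tooly [0.717 0.697 0.002] az(y) 0.7706
```

```bash
python3 -m handwheel '[{"dx":0,"dy":0,"dz":0,"ax":0,"ay":0.1418,"az":0,"claw":0.35},{"dx":0,"dy":0,"dz":0,"ax":0,"ay":0.1418,"az":0,"claw":0.35},{"dx":0,"dy":0,"dz":0,"ax":0,"ay":0.1418,"az":0,"claw":0.35},{"dx":0,"dy":0,"dz":0,"ax":0,"ay":0.1418,"az":0,"claw":0.35},{"dx":0,"dy":0,"dz":0,"ax":0,"ay":0.1418,"az":0,"claw":0.35},{"dx":0,"dy":0,"dz":0,"ax":0,"ay":0.1418,"az":0,"claw":0.35},{"dx":0,"dy":0,"dz":0,"ax":0,"ay":0.1418,"az":0,"claw":0.35},{"dx":0,"dy":0,"dz":0,"ax":0,"ay":0.1418,"az":0,"claw":0.35}]' >/dev/null; python3 to.py
python3 -m handwheel '[{"dx":0,"dy":-0.0361,"dz":0.0256,"ax":0,"ay":0,"az":0,"claw":0.35},{"dx":0,"dy":-0.0361,"dz":0.0256,"ax":0,"ay":0,"az":0,"claw":0.35},{"dx":0,"dy":-0.0361,"dz":0.0256,"ax":0,"ay":0,"az":0,"claw":0.35},{"dx":0,"dy":-0.0361,"dz":0.0256,"ax":0,"ay":0,"az":0,"claw":0.35},{"dx":0,"dy":-0.0361,"dz":0.0256,"ax":0,"ay":0,"az":0,"claw":0.35},{"dx":0,"dy":-0.0361,"dz":0.0256,"ax":0,"ay":0,"az":0,"claw":0.35},{"dx":0,"dy":0,"dz":0,"ax":0.1374,"ay":0,"az":0,"claw":0.35},{"dx":0,"dy":0,"dz":0,"ax":0.1374,"ay":0,"az":0,"claw":0.35},{"dx":0,"dy":0,"dz":0,"ax":0.1374,"ay":0,"az":0,"claw":0.35},{"dx":0,"dy":0,"dz":0,"ax":0.1374,"ay":0,"az":0,"claw":0.35},{"dx":0,"dy":0,"dz":0,"ax":0.1374,"ay":0,"az":0,"claw":0.35},{"dx":0,"dy":0,"dz":0,"ax":0,"ay":0,"az":0,"claw":0.35}]'; python3 to.py .4695 .1285 .21 .084
```

```text
t 26.20 pos [0.5172 0.3892 0.2338] gap 0.0432 F [ 0.6 -1.  -3.9] q [-0.759  0.43   0.028  1.622 -0.02   1.091  0.048]
toolx [-0.005  0.004 -1.   ] tooly [ 0.717  0.697 -0.001] az(y) 0.7715
clock: 27.4
eef_pos: [0.4684, 0.1279, 0.2329]
tool_rot: [0.478, 0.521, -0.48, 0.52]
force: [1.5, -0.4, -3.9]
finger_gap: 0.0433
t 27.40 pos [0.4684 0.1279 0.2329] gap 0.0433 F [ 1.5 -0.4 -3.9] q [-0.559  0.161  0.184  2.001 -0.035  0.987 -0.275]
toolx [-0.004 -0.001 -1.   ] tooly [ 0.997  0.083 -0.004] az(y) 0.0827
turn [-0.0013  0.001   0.004 ]
shift after turn [ 0.0229  0.0012 -0.0005]
shift now [ 0.0229  0.0012 -0.0006]
```

```bash
python3 -m handwheel '[{"dx":0,"dy":0,"dz":0,"ax":-0.0013,"ay":0.1454,"az":0,"claw":0.35},{"dx":0,"dy":0,"dz":0,"ax":0,"ay":0.1454,"az":0,"claw":0.35},{"dx":0,"dy":0,"dz":0,"ax":0,"ay":0.1454,"az":0,"claw":0.35},{"dx":0.03,"dy":0,"dz":0.014,"ax":0,"ay":0,"az":0,"claw":0.35},{"dx":0.03,"dy":0,"dz":0.014,"ax":0,"ay":0,"az":0,"claw":0.35},{"dx":0.03,"dy":0,"dz":0.014,"ax":0,"ay":0,"az":0,"claw":0.35},{"dx":0,"dy":0,"dz":0,"ax":0,"ay":0,"az":0,"claw":0.35},{"dx":0,"dy":0,"dz":0,"ax":0,"ay":0,"az":0,"claw":0.35},{"dx":0,"dy":0,"dz":0,"ax":0,"ay":0,"az":0,"claw":0.35},{"dx":0,"dy":0,"dz":0,"ax":0,"ay":0,"az":0,"claw":0.35}]'; python3 to.py .4691 .1331 .100
cat > rl.py <<'E'
from ov import *
from scipy.spatial.transform import Rotation as Ro
def RL(c,az,tilt):
    R=Ro.from_euler('ZY',[az,-tilt]).as_matrix()   # local x = roller axis
    out=[]
    for q in ROLL: out.append(np.stack([q[:,2]-.06,q[:,0],q[:,1]],1)@R.T+c)
    return out
E
cat > v8.py <<'E'
from rl import *
import sys
e=sense();M=Ro.from_quat(e['tool_rot']).as_matrix();g=e['eef_pos']-.011*M[:,0]
print('g',np.round(g,4))
ims=[]
az=np.arctan2(M[1,1],M[0,1])+np.pi/2
for n,(r0,r1,c0,c1) in (('side',(130,240,140,260)),('top',(160,250,180,270))):
    p=snapshot(n);k=4; im=cv2.resize(p['frame'][r0:r1,c0:c1,::-1],None,fx=k,fy=k,interpolation=3)
    for parts,col in ((RL(g,az,0),(0,0,255)),(place(CRADLE,.4695,.1285,0,1.655),(255,0,0))):
        for q in parts: cv2.polylines(im,[cv2.convexHull(np.round(((proj(p,q)-[c0,r0]+.5)*k-.5)*16).astype(np.int32))],True,col,1,shift=4)
    ims.append(cv2.copyMakeBorder(im,0,440-im.shape[0],0,0,0) if im.shape[0]<440 else im)
cv2.imwrite(sys.argv[1],cv2.resize(np.hstack(ims),(800,419),interpolation=cv2.INTER_AREA))
E
python3 v8.py pics/c8.png
```

```text
clock: 28.4
eef_pos: [0.4707, 0.1287, 0.1368]
tool_rot: [0.571, 0.621, -0.362, 0.397]
force: [-0.7, -0.6, -2.5]
finger_gap: 0.0431
t 28.40 pos [0.4707 0.1287 0.1368] gap 0.0431 F [-0.7 -0.6 -2.5] q [-0.246  0.336  0.162  2.128 -0.707  0.811  0.524]
toolx [-0.034  0.422 -0.906] tooly [0.996 0.086 0.003] az(y) 0.0861
shift now [ 0.0353 -0.0014  0.0115]
g [0.4711 0.124  0.1468]
```

View pics/c8.png

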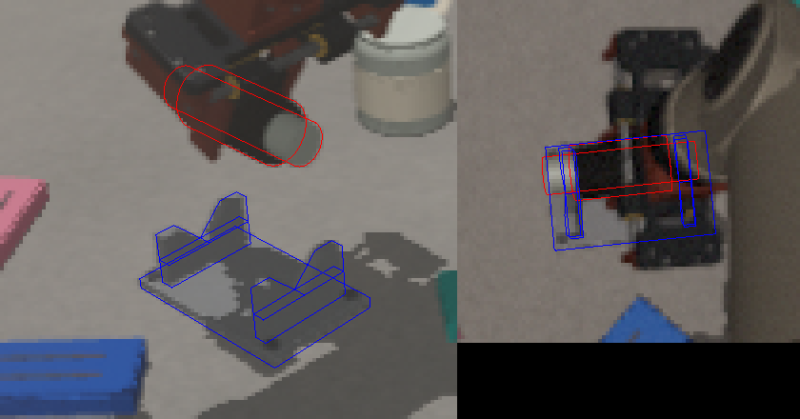

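Side view: cradle outline fits. The held roller (hub end near (297,139)) lines up with the outline predicted from the jaws to within 1–2 mm and is level. Lower to just above the plates.

```bash
python3 to.py .4688 .1346 .065 | tail -1; python3 -m handwheel '[{"dx":0.022,"dy":-0.0009,"dz":0.0079,"ax":0,"ay":0,"az":0,"claw":0.35},{"dx":0.022,"dy":-0.0009,"dz":0.0079,"ax":0,"ay":0,"az":0,"claw":0.35},{"dx":0.022,"dy":-0.0009,"dz":0.0079,"ax":0,"ay":0,"az":0,"claw":0.35},{"dx":0,"dy":0,"dz":0,"ax":0,"ay":0,"az":0,"claw":0.35},{"dx":0,"dy":0,"dz":0,"ax":0,"ay":0,"az":0,"claw":0.35},{"dx":0,"dy":0,"dz":0,"ax":0,"ay":0,"az":0,"claw":0.35},{"dx":0,"dy":0,"dz":0,"ax":0,"ay":0,"az":0,"claw":0.35}]'; python3 to.py .4688 .1346 .065;  python3 to.py .4688 .1346 .041 | tail -1
```

```text
shift now [ 0.0673 -0.0013  0.0248]
clock: 29.2
eef_pos: [0.4674, 0.1347, 0.0667]
tool_rot: [0.571, 0.621, -0.363, 0.396]
force: [0.0, 0.7, -2.9]
finger_gap: 0.0433
t 29.20 pos [0.4674 0.1347 0.0667] gap 0.0433 F [ 0.   0.7 -2.9] q [-0.205  0.459  0.1    2.168 -0.828  0.679  0.669]
toolx [-0.034  0.422 -0.906] tooly [0.996 0.085 0.002] az(y) 0.0852
shift now [0.0014 0.0013 0.0009]
shift now [0.0232 0.0013 0.0111]
```

```bash
python3 -m handwheel '[{"dx":0.0058,"dy":0.0013,"dz":0.0028,"ax":0,"ay":0,"az":0,"claw":0.35},{"dx":0.0058,"dy":0,"dz":0.0028,"ax":0,"ay":0,"az":0,"claw":0.35},{"dx":0.0058,"dy":0,"dz":0.0028,"ax":0,"ay":0,"az":0,"claw":0.35},{"dx":0.0058,"dy":0,"dz":0.0027,"ax":0,"ay":0,"az":0,"claw":0.35},{"dx":0,"dy":0,"dz":0,"ax":0,"ay":0,"az":0,"claw":0.35},{"dx":0,"dy":0,"dz":0,"ax":0,"ay":0,"az":0,"claw":0.35},{"dx":0,"dy":0,"dz":0,"ax":0,"ay":0,"az":0,"claw":0.35}]'; python3 -m handwheel '[{"dx":0.0009,"dy":0,"dz":0.0004,"ax":0,"ay":0,"az":0,"claw":0.35},{"dx":0,"dy":0,"dz":0,"ax":0,"ay":0,"az":0,"claw":0.35},{"dx":0,"dy":0,"dz":0,"ax":0,"ay":0,"az":0,"claw":0.35}]'; python3 v8.py pics/c9.png
```

```text
clock: 29.9
eef_pos: [0.4682, 0.1345, 0.0397]
tool_rot: [0.571, 0.621, -0.363, 0.396]
force: [2.2, 0.6, -3.1]
finger_gap: 0.0432
clock: 30.2
eef_pos: [0.4683, 0.1346, 0.0391]
tool_rot: [0.571, 0.621, -0.363, 0.396]
force: [2.4, -0.5, 2.0]
finger_gap: 0.0437
g [0.4687 0.1299 0.049 ]
```

View pics/c9.png

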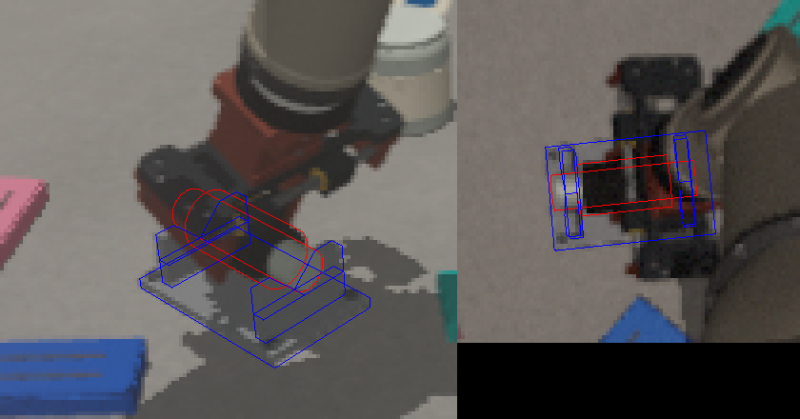

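Contact shows with the axis about 1 mm above seat height. Rubber on a plate would have stopped it at 58 mm or more, so the hubs are in the notches. Press on gently.

```bash
python3 -m handwheel '[{"dx":0.0009,"dy":0,"dz":0.0004,"ax":0,"ay":0,"az":0,"claw":0.35},{"dx":0,"dy":0,"dz":0,"ax":0,"ay":0,"az":0,"claw":0.35},{"dx":0,"dy":0,"dz":0,"ax":0,"ay":0,"az":0,"claw":0.35}]';python3 - <<'E'
from rl import *
s=snapshot('side'); f=s['frame'][175:225,190:250].astype(int)
# hub: light, neutral
e=sense();M=Ro.from_quat(e['tool_rot']).as_matrix();g=e['eef_pos']-.011*M[:,0]
print('F',e['force'],'moment',e['moment'],'g',g)
az=1.657; u=np.array([np.cos(az),np.sin(az),0])
for d in (-.06,.06): print('pred end',d,np.round(proj(s,g+u*d)[0],1))
for d in masks_of(s,'roller')[:2]: 
    r,c=np.where(d['pixels']); print(d['score'],d['pixel'],r.min(),r.max(),c.min(),c.max(),len(r))
print('\n'.join(' '.join('%3d'%v for v in row) for row in f.mean(2).astype(int)[18:42,12:44]))
E
```

```text
clock: 30.6
eef_pos: [0.4689, 0.1347, 0.0385]
tool_rot: [0.571, 0.621, -0.363, 0.396]
force: [3.2, 0.2, 6.2]
finger_gap: 0.0436
F [ 3.58340516 -0.21917193  5.45260944] moment [-0.12429981 -0.60651227 -0.24655383] g [0.46932853 0.13011153 0.04840488]
pred end -0.06 [220.1 200.7]
pred end 0.06 [189.3 184.3]
0.64 [195.2, 215.7] 189 205 202 224 266
 45  40  41  40  40  39  39  39  39  39  39  54  80  90  87  78  59  43 106 138 138 137 123  93  76  94 125 117  84  82  83  81
 44  39  39  39  40  39  39  39  38  39  55  83  96  95  93  90  87  77  84 120 124  93  76  75  76  76  85 117 113  81  81  81
 40  39  40  40  39  39  39  38  39  56  86 100  98  97  96  94  93  89  86  91  86  74  76  75  76  77  84  87  81  81  82  82
 40  39  40  40  39  38  39  39  46  81 101 101 100 100  98  97  95  96  96  95  95  90  82  77  75  76  77  80  82  83  81  81
 40  40  39  40  40  39  39  38  66  94 102 102 101 101 101  99  98  97  96  96  95  95  87  76  76  77  77  82 118 116  81  82
 40  39  39  40  40  39  39  39  66  94 102 102 102 101 101 101  99  96  96  95  95  95  87  77  76  75  75 116 1
[... 1618 characters left out ...]
  75  76  76  75  77  76  75  76  76  76  78  78  77  77  79
 76  76  76  77  77  77  77  76  75  75  75  75  76  75  75  75  75  76  75  75  76  75  76  76  76  75  80  79  76  78  76  77
 76  76  75  76  77  77  77  76  77  75  74  76  76  76  76  75  76  76  75  75  75  76  77  75  77  77  77  76  79  81  84  83
 76  76  75  77  78  76  76  76  76  76  76  76  76  76  76  76  76  75  74  75  75  76  77  78  78  76  77  81  83  83  82  82
 78  80  78  76  78  77  75  75  75  75  77  77  77  77  77  76  76  75  76  75  75  76  78  76  81  78  76  82  83  84  83  83
101 125 111  82  83  80  76  75  76  76  76  76  76  76  75  76  76  76  76  78  78  77  76  76  80  81  80  81  83  82  82  82
```

Measured: the hub end disc is at about (220,200) px against (220.1,200.7) predicted, with the V plate around it. Release and withdraw along the tool axis.

```bash
python3 -m handwheel '[{"dx":-0.0009,"dy":0,"dz":-0.0004,"ax":0,"ay":0,"az":0,"claw":0.5},{"dx":0,"dy":0,"dz":0,"ax":0,"ay":0,"az":0,"claw":0.55},{"dx":0,"dy":0,"dz":0,"ax":0,"ay":0,"az":0,"claw":0.7},{"dx":0,"dy":0,"dz":0,"ax":0,"ay":0,"az":0,"claw":1},{"dx":0,"dy":0,"dz":0,"ax":0,"ay":0,"az":0,"claw":1},{"dx":0,"dy":0,"dz":0,"ax":0,"ay":0,"az":0,"claw":1}]'; python3 -m handwheel '[{"dx":-0.015,"dy":0,"dz":0,"ax":0,"ay":0,"az":0,"claw":1},{"dx":-0.03,"dy":0,"dz":0,"ax":0,"ay":0,"az":0,"claw":1},{"dx":-0.045,"dy":0,"dz":0,"ax":0,"ay":0,"az":0,"claw":1},{"dx":-0.045,"dy":0,"dz":0,"ax":0,"ay":0,"az":0,"claw":1},{"dx":-0.045,"dy":0,"dz":0,"ax":0,"ay":0,"az":0,"claw":1},{"dx":-0.04,"dy":0,"dz":0,"ax":0,"ay":0,"az":0,"claw":1},{"dx":0,"dy":0,"dz":0.04,"ax":0,"ay":0,"az":0,"claw":1},{"dx":0,"dy":0,"dz":0.04,"ax":0,"ay":0,"az":0,"claw":1},{"dx":0,"dy":0,"dz":0,"ax":0,"ay":0,"az":0,"claw":1},{"dx":0,"dy":0,"dz":0,"ax":0,"ay":0,"az":0,"claw":1}]'; python3 to.py; python3 - <<'E'
from rl import *
s=snapshot('side');t=snapshot('top')
for n,p in (('side',s),('top',t)):
    d=(masks_of(p,'roller') or [None])[0]
    if d: r,c=np.where(d['pixels']); print(n,round(d['score'],2),d['pixel'],'rows',r.min(),r.max(),'cols',c.min(),c.max())
    m=render(p,RL(np.array([.4694,.1287,.048]),1.657,0))>.5; r,c=np.where(m); print(' pred rows',r.min(),r.max(),'cols',c.min(),c.max())
for v in ([s],[t]):print('pile',np.round(pfit(v,blk(.072),[.489,-.389,-.097],0)[0],4))
ims=[]
for p,(r0,r1,c0,c1) in ((s,(160,360,140,440)),(t,(180,240,180,280))):
    ims.append(cv2.resize(p['frame'][r0:r1,c0:c1,::-1],(450,300),interpolation=3) if p is t else cv2.resize(p['frame'][160:240,155:255,::-1],(350,280),interpolation=3))
a=cv2.copyMakeBorder(ims[0],0,20,0,0,0)
b=cv2.resize(s['frame'][100:360,100:450,::-1],(400,297),interpolation=3); c=cv2.resize(t['frame'][110:300,100:420,::-1],(400,237),interpolation=3)
bot=np.hstack([b,cv2.copyMakeBorder(c,0,60,0,0,0)])
cv2.imwrite('pics/c10.png',np.vstack([np.hstack([a,ims[1]]),bot]))
E
```

```text
clock: 31.3
eef_pos: [0.4672, 0.1346, 0.0385]
tool_rot: [0.57, 0.622, -0.364, 0.395]
force: [-0.2, 0.3, -0.0]
finger_gap: 0.0768
clock: 32.3
eef_pos: [0.4814, -0.0314, 0.2046]
tool_rot: [0.571, 0.621, -0.364, 0.395]
force: [0.9, 0.7, 0.7]
finger_gap: 0.0876
t 32.30 pos [ 0.4814 -0.0314  0.2046] gap 0.0876 F [0.9 0.7 0.7] q [-0.049  0.298  0.314  1.995 -0.57   1.096  0.667]
toolx [-0.036  0.421 -0.906] tooly [ 0.997  0.083 -0.001] az(y) 0.0828
side 0.72 [321.1, 366.3] rows 302 335 cols 348 411
 pred rows 180 206 cols 186 224
top 0.62 [206.5, 221.4] rows 200 215 cols 206 242
 pred rows 200 216 cols 205 243
pile [ 0.4896 -0.3891 -0.0863]
pile [ 0.4899 -0.3936 -0.0918]
```

View pics/c10.png

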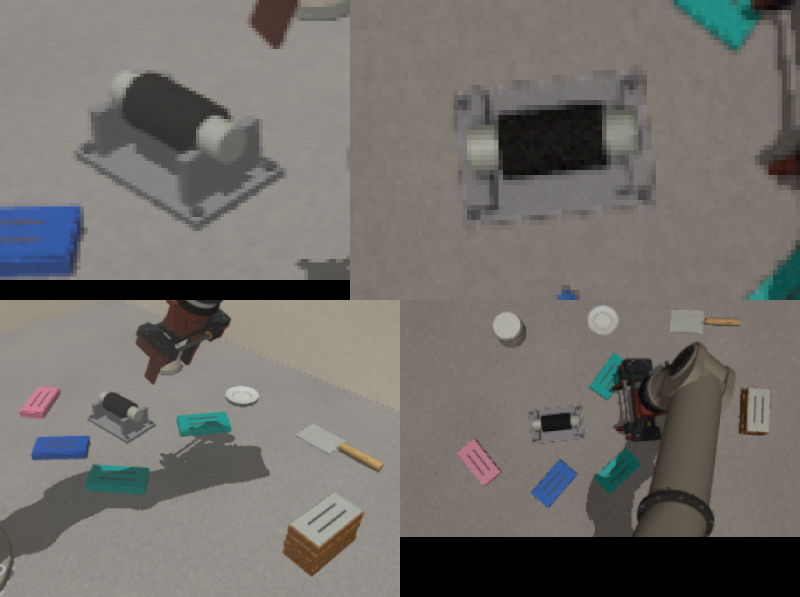

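The roller lies in both notches with the rubber free between the plates (top crop centre (555,140)). The pile of four is square, the tin, lid and knife look undisturbed, and the gripper is clear of everything. Handing in.

```bash
python3 -c "
from rig import *
print(finish_job())"
```

```text
the job is handed in; nothing more can be done
None
```

The job is done and handed in: all four blocks are on the pile and the roller lies in the cradle. The clock read about 32 s before hand-in, against the 72 s limit.

**What I did:**
- I put the cradle block on the started pile first, then the loose block, both metal face up. Each was lowered until the wrist force showed contact, then released.
- I gripped the standing roller at mid-length from the side, turned it level and lowered it into the two V notches. I withdrew the gripper clear of everything.

**Last checks:**
- **Roller:** the top-view outline matches the seated position to 1 px, about 3 mm. The last picture shows both steel hubs in the notches and the rubber hanging free between the plates.
- **Pile:** it looks square in the last picture. Each camera's fit of its position stayed within about 2 mm of where it stood at the start.
- **Bystanders:** the ink tin, lid and putty knife look undisturbed in the last picture; I did not measure them.

**Checks that disagreed or failed:**
- The two cameras differ by 3–4 mm in y on the pile, which I take to be calibration error.
- In the final side picture, the network asked for the roller reported the pile instead. I judged the roller there by eye.

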